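# Clear the dried gingerbread off the warming strip and pack it

### The job

The icing on the gingerbread is dry. First switch off the warming strip by turning its knob fully anticlockwise to the stop; then hook a fingertip behind the baking tray's raised far lip and drag the tray, flat on the table, off the strip until its near edge rests squarely against the dark wooden stop bar. Then pack all the stars in the round tin and all the hearts in the rectangular cardboard box, lying inside below the rim, with the tray left against the bar and the bowl, cutter, brush and palette knife left where they are.

Things in the scene. Friction and masses are not known exactly. Their poses are not given: they have to be found in the camera images.
- warmer_knob (a joint): knob of the warming strip, standing on a steel box; turn angle seen from above, clockwise positive: 0 = end stop fully anticlockwise = off, up to 4.5. Friction torque about 0.03 N m; it stays where it is left
- warmer_knob_grip (a point): point on the knob's (vertical) turning axis at the height to grip, 67 above the table: the knob has an upright bar 42 long, 14 thick, that rises from 44 to 74 above the table; the bar lies along this point's x axis (which turns with the knob; at joint value 0 it is along the x of the box, which is square to the table). The box below is 90 x 90 x 30 high. Sizes in mm
- tray: aluminium baking tray lined with paper, 220 deep (x) by 320 wide (y), about 0.6 kg, sliding on the table. Origin: centre of the underside. Floor top 3 above the table; rims on the near side and the left and right sides only 6 above the table; on the far side (+x) a lip that stands up to 28 above the table; at the start its far part covers the warming strip, a black field flush with the table top. Sizes in mm
- tray_lip: the tray's far lip: upright sheet 3 thick, 320 long, on the far edge of the tray, top 28 above the tray's underside. Origin: middle of its length, at the middle of its thickness, level with the tray's underside; its x points outward, away from the near edge. Its outer face is 1.5 further out and its inner face 1.5 nearer. Sizes in mm
- tray_corner_left (a point): corner of the tray's near edge on the left (+y) side, 3 above the table. Sizes in mm
- tray_corner_right (a point): corner of the tray's near edge on the right (-y) side, 3 above the table. Sizes in mm
- stop_bar: dark wooden bar fixed on the table in front of the robot, 20 wide (x), 360 long (y), 7 high. Origin: centre of the underside; the face that the tray comes up against is at x = +10. Sizes in mm
- tin: round open steel tin, fixed, outer radius 88, wall 4, 60 high, inner floor 5 above the table. Origin: centre of the underside. Sizes in mm
- carton: rectangular open cardboard box, fixed, 150 (its x) by 170 (its y), wall 4, 60 high, inner floor 4 above the table. Origin: centre of the underside. Sizes in mm
- star1: gingerbread star, brown with white icing lines: three crossing bars, each 54 long, 13 wide, 14 thick, at 60 degrees to one another, so six blunt points; each pair of opposite points ends in flat parallel faces 54 apart. 25 g. Origin: centre of the underside; one bar lies along its x axis (may be absent). Sizes in mm
- star2: gingerbread star, brown with white icing lines: three crossing bars, each 54 long, 13 wide, 14 thick, at 60 degrees to one another, so six blunt points; each pair of opposite points ends in flat parallel faces 54 apart. 25 g. Origin: centre of the underside; one bar lies along its x axis (may be absent). Sizes in mm
- star3: gingerbread star, brown with white icing lines: three crossing bars, each 54 long, 13 wide, 14 thick, at 60 degrees to one another, so six blunt points; each pair of opposite points ends in flat parallel faces 54 apart. 25 g. Origin: centre of the underside; one bar lies along its x axis (may be absent). Sizes in mm
- heart1: gingerbread heart, brown with a white icing outline, 47 long, 51 wide, 14 thick, 25 g. Origin: on the underside near the middle; the point of the heart is 21 from it along -x, the two round lobes (radius 15) are centred at x = +11, y = +-11, so it is widest (51, across y) at x = +11 (may be absent). Sizes in mm
- heart2: gingerbread heart, brown with a white icing outline, 47 long, 51 wide, 14 thick, 25 g. Origin: on the underside near the middle; the point of the heart is 21 from it along -x, the two round lobes (radius 15) are centred at x = +11, y = +-11, so it is widest (51, across y) at x = +11 (may be absent). Sizes in mm
- heart3: gingerbread heart, brown with a white icing outline, 47 long, 51 wide, 14 thick, 25 g. Origin: on the underside near the middle; the point of the heart is 21 from it along -x, the two round lobes (radius 15) are centred at x = +11, y = +-11, so it is widest (51, across y) at x = +11 (may be absent). Sizes in mm
- bowl: small white bowl, rim radius 45, 50 high, a bystander. Origin: centre of the underside. Sizes in mm
- cutter: round steel cookie cutter, radius 30, 22 high, a bystander. Origin: centre of the underside. Sizes in mm
- brush: pastry brush, 200 long along its x, 42 wide, 20 high, a bystander. Origin: middle, underside. Sizes in mm
- palette_knife: flat spatula with a blue handle, 280 long along its x, 65 wide, 20 high, a bystander. Origin: middle, underside. Sizes in mm
There are look-alikes about, which are no part of the job. Leave any red look-alike of the heart3 alone. Leave any yellow look-alike of the star2 alone.

How it is judged:
By the outcome, as a careful person would: the job done as asked, in the order asked, and still so for the second after the job is handed in, with the robot touching nothing.
Of star1, heart1, star2, heart2, star3, heart3 only 4 to 6 are there at a start; the rules pass over those that are not, and their reading is None.
At some moment in a run one of star1, heart1, star2, heart2, star3, heart3 may be knocked a few centimetres aside while the robot is not near it.
Once in a run the grip may slacken for a moment while it holds something.
It also fails if it takes over 208 s, if anything falls off the work surface, if the arm or the gripper's body presses on something with over 40 N, if the wrist force passes 120 N, or if a joint passes its speed limit or range.

### The arm

A 6-joint arm with a two-finger parallel gripper is mounted at the origin on the work surface. World frame = base frame: x ahead of the robot, y to its left, z up, the work surface at z = 0. Lengths are in m, angles in rad, forces in N, time in s.
With the tool pointing down it reaches from about 0.425 to 0.95 m from the base axis. Payload 3.5 kg.
Tool frame: the origin (TCP) lies at the very end of the fingers, on their centre line; the grasp point (between the pads) lies 19 mm behind it; z points along the fingers, y is the direction in which the jaws open and shut (so a half turn about z gives the same grasp; the last joint's range is limited). The gripper opens to 85 mm and grips with 20 to 120 N. Pads are 22 mm wide; open, the fingers measure 114 mm over their backs; the gripper's body (76 mm by 85 mm) begins 54 mm behind the grasp point. The pads swing forward as they close: fully open they stand 13 mm farther back than shut.
Start: joints at [-1.448, 0.286, 1.577, -0, 1.279, -0.15], TCP at [0.182, -0.65, 0.231] pointing down, gripper open.
Joint ranges: [-2.77, 2.77], [-0.9, 2.22], [0.21, 2.48], [-1.53, 4.67], [0.24, 2.81], [-2.84, 2.84]. Speed limits (rad/s): [2.79, 2.79, 3.14, 3.14, 3.14, 3.14].

### API

Orientations are given as a unit quaternion [x, y, z, w].
In Python, from plant import get_state, vision, ctrl, cut_out gives the robot as it stands.
- The arm moves only by the tool jog_arm, never from a script. Its argument "commands" is text: rows parted by semicolons, each of 6 numbers parted by spaces: the shift along the world's x, y, z in m, then the turn, a rotation vector about the world's x, y, z in rad. A call has 1 to 20 rows; each row is the pose to reach, as a shift and turn from the pose commanded when the call began; what a row does not reach only later rows make up. A row lasts 1/8 s, in which the tool goes at most 62.5 mm and 10.7 degrees, less where a joint would pass 70% of its speed; a pose out of reach is approached as far as the arm can. A call with a gripper value outside its range is refused whole. "gripper" is the opening in per cent of the stroke, from 0 (shut) to 100 (fully open), set as the call begins (left out, the last holds). The fingers move at their own pace and stop on an object; "grip_force" is the grip in N (left out, the last holds). Time passes only in rows, so rows that repeat a pose let the fingers close. It gives the time, the measured TCP pose, the force and the opening at its end, in the units of the state.
- get_state(): the state, without advancing time (a new reading comes with each control period).
- vision.read_camera(name): name is "side" or "top"; returns a dict with "frame" (400x640x3 uint8, red, green, blue), "z_map" (400x640 float32, m along the optical axis (not along the pixel's ray), 0 where there is no reading), "fx", "fy", "cx", "cy" (pixels), "R" (3x3) and "t" (3): a world point X has camera coordinates R X + t. Camera axes: x right, y down, z forward; pixel columns grow to the right and rows downward; lengths in m; the calibration is good to about 2 mm. A picture is of the moment at which its call begins.
- ctrl.sign_off(): hands the job in, once; it reports no verdict.
Trained networks look in the newest picture that a camera, given by its name, has taken for a name from the list of things; names that differ only in an ending like _2 or _b are one class to them, and where a whole thing is asked for, a point or a joint stands for the part that bears it (a point fixed in the world has none). Each returns a list of dicts, best first, with "conf" (0 to 1); they miss things now and then, are a little off and sometimes report something else, mostly with a low value. They report only what shows in the picture. A call takes as long as a camera call. They do not tell look-alikes from the thing itself.
- cut_out(camera, query): "pixels" (400x640 bool, what is visible of it) and "box" ([centre column, centre row, width, height] in pixels, round what is visible of it).
The state is a dict: "time": time; "qpos": joint angles; "dq": joint speeds; "joint_efforts": joint torques, N m; "eef_pos": TCP position; "tcp_rot": TCP orientation; "contact_force": force on the tool from outside, world axes, zero at the start; "wrist_torque": the same for the moment, N m; "opening": opening from 0.0 (shut) to 1.0 (fully open).
Only numpy, scipy, OpenCV 4.12 (cv2) and the standard library are available. Lean on these libraries where they do the work, as an engineer would, in place of code of your own. Each camera call takes 0.05 s, during which the arm holds its last target.

## Working session

There is one attempt and no reset: what is moved stays moved. The work goes in short steps, Python scripts to look and compute and a tool call to move; the robot and the scene stay as the last step left them, time stands still between calls to the robot, and variables do not carry over. Pictures are saved under pics/ and viewed, and the job is handed in when it is done.

Besides the shell and the picture viewer there is one more tool, called after ">>>" as name(argument=value, ...) on one line, values as JSON. jog_arm: Moves the arm, as the interface text tells. Its arguments: {"type":"object","properties":{"commands":{"type":"string"},"gripper":{"type":"number"},"grip_force":{"type":"number"}},"required":["commands"]}

```bash
ls; mkdir -p pics; python3 - <<'E'
from plant import get_state, vision
import cv2
s=get_state(); print({k:s[k] for k in('time','eef_pos','tcp_rot','contact_force','opening')})
for n in('top','side'):
    c=vision.read_camera(n); cv2.imwrite(f'pics/{n}0.png',c['frame'][:,:,::-1]); print(n,c['fx'],c['cx'],c['cy'],c['R'],c['t'])
E
```

```text
pics
{'time': 0.0, 'eef_pos': array([ 0.18180394, -0.64937479,  0.2299291 ]), 'tcp_rot': array([ 9.90713690e-01,  1.35959495e-01,  2.18102788e-05, -1.18335819e-03]), 'contact_force': array([-0.05911862, -0.14064302,  0.3004484 ]), 'opening': 1.0005200669507834}
top 481.02121394614846 312.10805005881537 201.7942442533562 [[-0.0043291  -0.99980698 -0.01916397]
 [-0.993225    0.00652451 -0.11602385]
 [ 0.11612649  0.01853185 -0.99306153]] [-0.02570266  0.5210043   1.36696186]
side 381.4178118137994 319.7332230821359 201.39790215301056 [[-0.97526089 -0.22102705 -0.00363785]
 [-0.14943708  0.67132513 -0.72594155]
 [ 0.16289489 -0.70743877 -0.68774678]] [0.5089762  0.17438328 0.83625473]
```

View pics/top0.png

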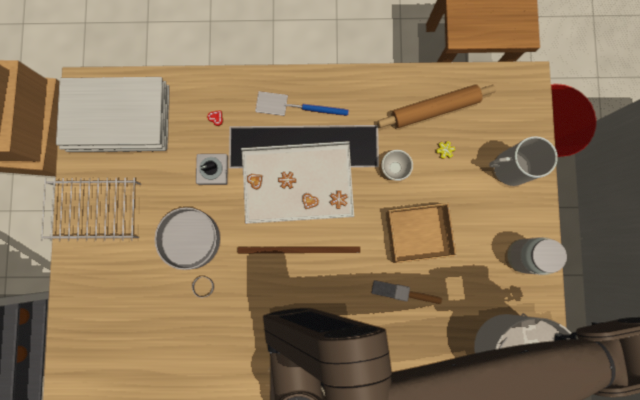

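View pics/side0.png

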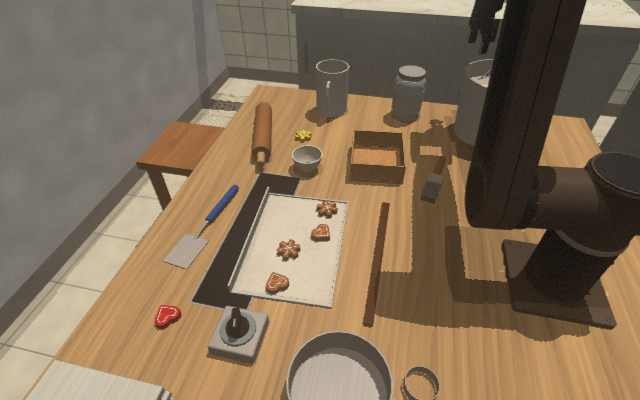

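The top view shows the four brown cookies on the tray: hearts at (255,181) and (310,201), stars at (287,180) and (339,200). The red heart (215,118) and yellow star (446,150) are the look-alikes. The knob is at (209,168), the tin at (187,238) and the carton at (420,233).

```bash
cat > h.py <<'E'
import numpy as np, cv2
from plant import get_state, vision, ctrl, cut_out
def ray(c,uv,z):
    uv=np.atleast_2d(np.asarray(uv,float))
    d=np.c_[(uv[:,0]-c['cx'])/c['fx'],(uv[:,1]-c['cy'])/c['fy'],np.ones(len(uv))]@c['R']
    o=-c['R'].T@c['t']
    return o+d*((z-o[2])/d[:,2])[:,None]
def cloud(c,m=None):
    v,u=np.nonzero((c['z_map']>0)&(True if m is None else m)); Z=c['z_map'][v,u]
    X=np.c_[(u-c['cx'])/c['fx']*Z,(v-c['cy'])/c['fy']*Z,Z]
    return (X-c['t'])@c['R']
def mask(cam,q):
    return cut_out(cam,q)
def crop(c,name,x0,y0,x1,y1,k=4):
    im=cv2.resize(c['frame'][y0:y1,x0:x1],None,fx=k,fy=k,interpolation=cv2.INTER_CUBIC)
    cv2.imwrite(f'pics/{name}.png',im[:,:,::-1])
def rect(P):
    return cv2.minAreaRect((P[:,:2]*1000).astype(np.float32))
E
python3 - <<'E'
from h import *
T=vision.read_camera('top'); 
H={'warmer_knob':.05,'tray':.004,'stop_bar':.007,'tin':.06,'carton':.06,'star1':.017,'heart1':.017,'bowl':.05,'cutter':.022,'brush':.015,'palette_knife':.01}
for q,z in H.items():
    for r in cut_out('top',q):
        if r['conf']<.2: continue
        v,u=np.nonzero(r['pixels']); P=ray(T,np.c_[u,v],z)
        C=cloud(T,r['pixels'])
        a=rect(P); print(q,round(r['conf'],2),np.round(r['box']),'mean',np.round(P.mean(0)[:2]*1000),'rect',np.round(a[0]),np.round(a[1]),round(a[2],1),'z',np.round(np.percentile(C[:,2],[5,50,95])*1000))
crop(T,'knob0',180,140,250,200,8); crop(T,'tray0',225,120,385,260,5)
S=vision.read_camera('side'); crop(S,'knobs0',200,290,280,365,8)
E
```

```text
warmer_knob 0.66 [210. 168.  15.  16.] mean [622. 268.] rect [621. 267.] [42. 39.] 45.0 z [41. 59. 77.]
tray 0.59 [298. 186. 112.  82.] mean [586.  14.] rect [586.  13.] [232. 327.] 3.2 z [-1.  4. 12.]
tray 0.26 [298. 249. 122.   8.] mean [385.   8.] rect [385.  11.] [357.  18.] 89.7 z [ 2.  7. 12.]
stop_bar 0.55 [299. 252. 126.   8.] mean [385.   7.] rect [386.  10.] [359.  26.] 89.7 z [-0.  7. 12.]
tin 0.71 [188. 237.  62.  59.] mean [416. 324.] rect [417. 324.] [185. 170.] 89.8 z [ 0.  6. 59.]
tin 0.62 [407. 293.  69.  18.] mean [ 264. -273.] rect [ 262. -290.] [193.  42.] 80.5 z [11. 18. 24.]
carton 0.75 [423. 233.  70.  57.] mean [ 428. -335.] rect [ 429. -334.] [153. 182.] 6.0 z [-0.  6. 60.]
carton 0.58 [398. 165.  32.  31.] mean [ 623. -273.] rect [ 623. -274.] [89. 84.] 89.5 z [ 3. 23. 52.]
star1 0.73 [288. 179.  18.  17.] mean [589.  44.] rect [589.  44.] [48. 52.] 56.5 z [11. 18. 22.]
star1 0.7 [445. 149.  15.  18.] mean [ 676. -422.] rect [ 676. -422.] [47. 43.] 31.3 z [ 8. 14. 19.]
star1 0.64 [339. 198.  19.  17.] mean [ 530. -107.] rect [ 531. -106.] [54. 47.] 55.6 z [ 
[... 326 characters left out ...]
99.  19.  18.] mean [526. -21.] rect [526. -22.] [47. 44.] 89.7 z [ 4. 17. 22.]
bowl 0.6 [398. 164.  28.  30.] mean [ 626. -275.] rect [ 625. -274.] [86. 85.] 89.5 z [ 5. 24. 52.]
bowl 0.51 [196. 286.   3.  12.] mean [276. 305.] rect [276. 304.] [34.  8.] 7.8 z [ 0. 15. 23.]
brush 0.7 [407. 292.  71.  20.] mean [ 261. -282.] rect [ 259. -297.] [202.  44.] 78.6 z [ 2. 18. 24.]
palette_knife 0.64 [306. 106.  90.  20.] mean [819.  43.] rect [811.   1.] [272.  64.] 81.0 z [-1.  6. 22.]
palette_knife 0.6 [298. 184. 111.  83.] mean [585.  15.] rect [584.  15.] [227. 323.] 3.3 z [-1.  4. 11.]
palette_knife 0.25 [299. 250. 126.  10.] mean [385.  11.] rect [385.  13.] [359.  23.] 89.7 z [-0.  7. 12.]
```

View pics/knob0.png

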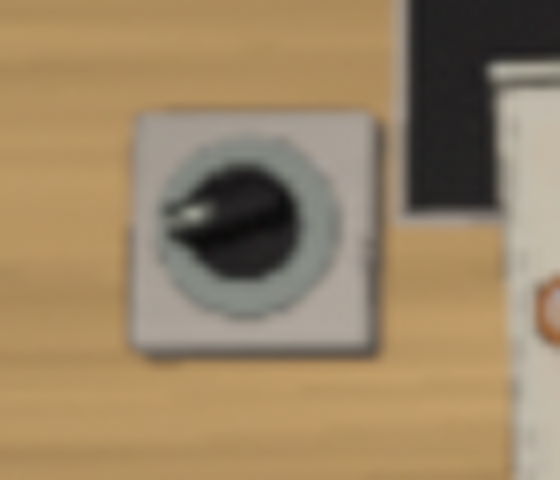

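View pics/tray0.png

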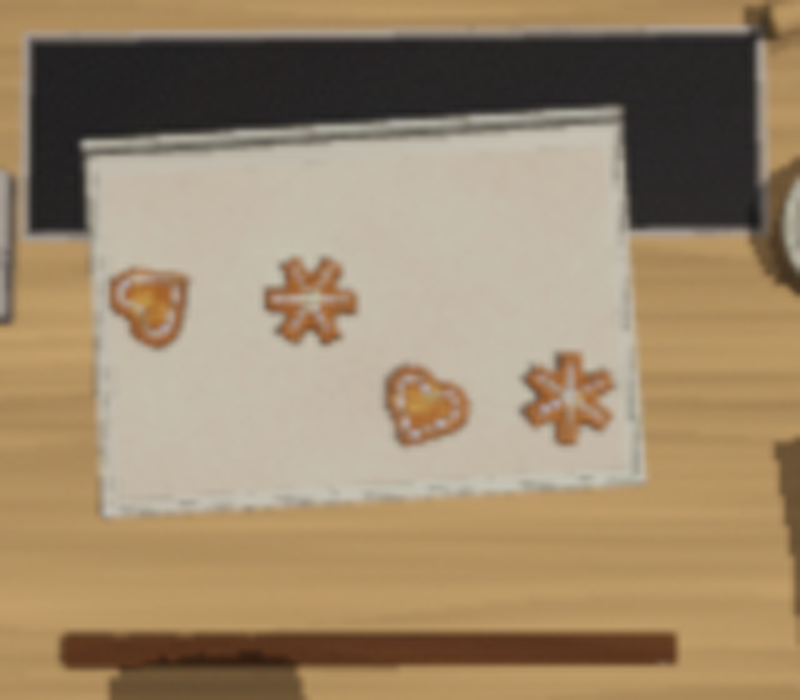

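View pics/knobs0.png

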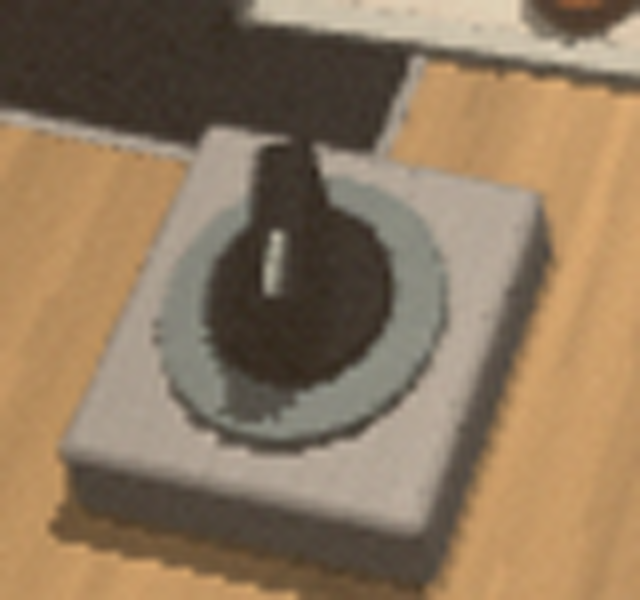

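```bash
python3 - <<'E'
from h import *
for n in('top','side'):
    c=vision.read_camera(n)
    C=cloud(c); m=(abs(C[:,0]-.62)<.07)&(abs(C[:,1]-.268)<.07)
    C=C[m]
    b=C[(C[:,2]>.06)&(C[:,2]<.085)]; print(n,len(b),rect(b),b.mean(0), np.percentile(b[:,2],[50,95]))
    k=C[(C[:,2]>.022)&(C[:,2]<.040)]; print('box',len(k),rect(k))
    r=[x for x in cut_out(n,'warmer_knob')]
    for x in r: print(x['conf'],x['box'])
# box outline by colour top: corners from crop
T=vision.read_camera('top')
print(-T['R'].T@T['t'])
px=np.array([[137,113],[377,113],[373,350],[133,347]])/8.+[180,140]-.5
P=ray(T,px,.030); print(np.round(P*1000,1),P.mean(0))
mk=np.array([[178,215],[212,212]])/8.+[180,140]-.5
print(ray(T,mk,.074)*1000)
E
```

```text
top 86 ((622.7872314453125, 267.8377685546875), (15.421835899353027, 42.21373748779297), 15.876826286315918) [0.62198914 0.26716934 0.07208446] [0.07285774 0.07785146]
box 721 ((623.6570434570312, 267.42071533203125), (91.55339813232422, 92.24967193603516), 88.37044525146484)
0.49 [207.9, 168.9, 18.1, 20.6]
side 205 ((619.5791625976562, 272.4271240234375), (14.443997383117676, 42.03016662597656), 17.578603744506836) [0.61779239 0.27496492 0.07168175] [0.07312922 0.07531379]
box 1673 ((619.4426879882812, 272.1109619140625), (90.83804321289062, 90.9539794921875), 89.60192108154297)
0.66 [238.1, 322.5, 27.1, 29.3]
[ 0.35862274 -0.05442933  1.4174336 ]
[[666.3 311.9  30. ]
 [665.5 223.   30. ]
 [577.2 223.   30. ]
 [578.9 311.3  30. ]] [0.62199285 0.26729335 0.03      ]
[[619.40054535 284.72040548  74.        ]
 [620.38838501 272.57898872  74.        ]]
```

>>> jog_arm(commands="0.32 0.35 0 0 0 0.8;0.32 0.35 0 0 0 0.8;0.32 0.35 0 0 0 0.8;0.32 0.35 0 0 0 0.8;0.32 0.35 0 0 0 0.8;0.32 0.35 0 0 0 0.8;0.32 0.35 0 0 0 0.8;0.32 0.35 0 0 0 0.8;0.439 0.92 0 0 0 1.59;0.439 0.92 0 0 0 1.59;0.439 0.92 0 0 0 1.59;0.439 0.92 0 0 0 1.59;0.439 0.92 0 0 0 1.59;0.439 0.92 0 0 0 1.59;0.439 0.92 0 0 0 1.59;0.439 0.92 0 0 0 1.59;0.439 0.92 0 0 0 1.59;0.439 0.92 0 0 0 1.59;0.439 0.92 -0.05 0 0 1.59;0.439 0.92 -0.1 0 0 1.59", gripper=45, grip_force=40)

```text
time: 3.5
eef_pos: [0.6215, 0.2698, 0.1312]
tcp_rot: [0.597, 0.803, 0.001, 0.001]
contact_force: [-0.4, 0.1, -0.3]
opening: 0.452
```

>>> jog_arm(commands="0 0 -0.04 0 0 0;0 0 -0.07 0 0 0;0 0 -0.083 0 0 0;0 0 -0.083 0 0 0")

```text
time: 4.0
eef_pos: [0.6206, 0.2693, 0.0478]
tcp_rot: [0.597, 0.802, -0.001, -0.0]
contact_force: [0.6, 0.1, 0.5]
opening: 0.45
```

```bash
python3 - <<'E'
from h import *
S=vision.read_camera('side'); crop(S,'k1',170,240,310,370,5)
E
```

```text
(no output)
```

View pics/k1.png

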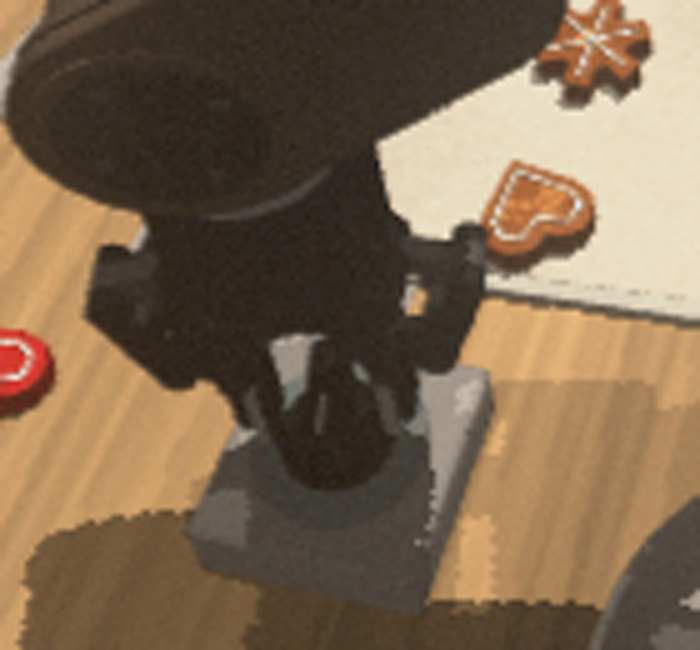

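The knob bar (crop 340,410) stands between the two fingers, well centred. Closing the gripper now.

>>> jog_arm(commands="0 0 0 0 0 0;0 0 0 0 0 0;0 0 0 0 0 0;0 0 0 0 0 0;0 0 0 0 0 0", gripper=0, grip_force=40)

```text
time: 4.68
eef_pos: [0.6204, 0.2698, 0.0507]
tcp_rot: [0.597, 0.803, -0.001, -0.0]
contact_force: [-4.4, -2.1, 5.9]
opening: 0.155
```

>>> jog_arm(commands="-0.001 -0.0005 0.004 0 0 0.1;-0.001 -0.0005 0.004 0 0 0.25;-0.001 -0.0005 0.004 0 0 0.4;-0.001 -0.0005 0.004 0 0 0.55;-0.001 -0.0005 0.004 0 0 0.7;-0.001 -0.0005 0.004 0 0 0.85;-0.001 -0.0005 0.004 0 0 1.0;-0.001 -0.0005 0.004 0 0 1.15;-0.001 -0.0005 0.004 0 0 1.3;-0.001 -0.0005 0.004 0 0 1.3")

```text
time: 5.92
eef_pos: [0.6212, 0.271, 0.0509]
tcp_rot: [-0.009, 1.0, 0.002, 0.003]
contact_force: [7.8, 4.9, -13.0]
opening: 0.158
```

```bash
python3 -c "
from h import *
s=get_state();print(s['wrist_torque'],s['qpos'],s['contact_force'])"
```

```text
[ 0.83118203 -1.1624035  -0.63186731] [ 0.26063918  0.47593252  1.68108369  0.00410461  0.97849101 -1.3296061 ] [  7.81304503   4.92401732 -12.98920611]
```

>>> jog_arm(commands="0 -0.0005 -0.003 0 0 -0.08;0 -0.0005 -0.003 0 0 -0.08")

```text
time: 6.18
eef_pos: [0.6213, 0.2709, 0.0508]
tcp_rot: [0.03, 1.0, 0.002, 0.002]
contact_force: [2.1, 5.3, -2.4]
opening: 0.159
```

```bash
python3 -c "
from h import *
s=get_state();print(s['wrist_torque'],s['contact_force'],s['tcp_rot'])"
```

```text
[ 0.77574745 -0.29590793 -0.10549397] [ 2.13540943  5.28607031 -2.36749816] [0.02978597 0.9995517  0.00208414 0.00220253]
```

>>> jog_arm(commands="0 0 0 0 0 0.06;0 0 0 0 0 0.12;0 0 0 0 0 0.12")

```text
time: 6.55
eef_pos: [0.6212, 0.271, 0.0508]
tcp_rot: [-0.027, 1.0, 0.003, 0.002]
contact_force: [3.7, 5.1, -2.4]
opening: 0.154
```

```bash
python3 -c "
from h import *
s=get_state();print(s['wrist_torque'],s['contact_force'],s['tcp_rot'])"
```

```text
[ 0.83207173 -0.27464063 -1.45224548] [ 3.6515357   5.06488011 -2.41190252] [-0.02665876  0.99963796  0.00301264  0.00204306]
```

>>> jog_arm(commands="0 0 0 0 0 0;0 0 0 0 0 0;0 0 0 0 0 0;0 0 0.04 0 0 0;0 0 0.1 0 0 0;0 -0.06 0.15 0 0 0;-0.06 -0.12 0.15 0 0 0;-0.12 -0.18 0.15 0 0 0", gripper=50)

```text
time: 7.55
eef_pos: [0.5368, 0.1264, 0.1994]
tcp_rot: [-0.031, 1.0, -0.0, 0.001]
contact_force: [-0.2, -1.1, 0.6]
opening: 0.503
```

```bash
python3 - <<'E'
from h import *
S=vision.read_camera('side'); crop(S,'k2',140,200,380,360,3)
C=cloud(S); m=(abs(C[:,0]-.62)<.07)&(abs(C[:,1]-.268)<.07)&(C[:,2]>.06)&(C[:,2]<.085)
print(rect(C[m]))
E
```

```text
((619.395751953125, 272.674072265625), (41.725215911865234, 14.874567031860352), 0.7924332618713379)
```

View pics/k2.png

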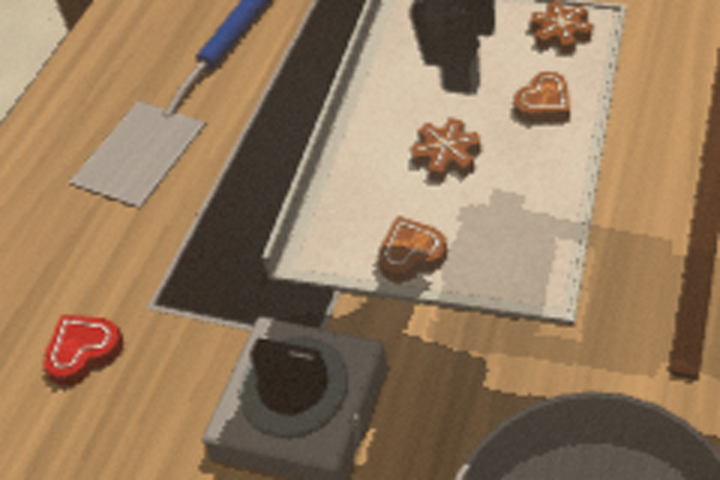

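Knob bar now lies along x (0.8°) at the hard stop. Next I measure the lip, the tray and the bar face.

```bash
python3 - <<'E'
from h import *
for n in('top','side'):
    c=vision.read_camera(n); C=cloud(c)
    m=(C[:,0]>.64)&(C[:,0]<.73)&(abs(C[:,1]-.02)<.16)&(C[:,2]>.022)&(C[:,2]<.033)
    L=C[m]; 
    x,y=L[:,0],L[:,1]; p=np.polyfit(y,x,1)
    for _ in range(3):
        r=x-np.polyval(p,y); k=abs(r)<.006; p=np.polyfit(y[k],x[k],1)
    print(n,'lip slope',p[0],'x at y=.02',np.polyval(p,.02),'yrange',y[k].min(),y[k].max(),k.sum(), np.std(r[k]))
    m=(C[:,0]>.36)&(C[:,0]<.42)&(abs(C[:,1]-.01)<.2)&(C[:,2]>.004)&(C[:,2]<.011)
    print('bar',m.sum(),rect(C[m]))
    for r in cut_out(n,'stop_bar')[:1]:
        v,u=np.nonzero(r['pixels']);P=ray(c,np.c_[u,v],.007); print(rect(P))
    for r in cut_out(n,'tray')[:1]:
        v,u=np.nonzero(r['pixels']);P=ray(c,np.c_[u,v],.005); print(rect(P))
    cv2.imwrite(f'pics/b1_{n}.png',c['frame'][:,:,::-1])
E
```

```text
top lip slope -0.057794893076026754 x at y=.02 0.6898738972648096 yrange -0.13793367932015857 0.17742090334609936 169 0.0016377809286021495
bar 694 ((390.77239990234375, -25.151290893554688), (324.9233093261719, 58.29448318481445), 89.74909973144531)
((383.4377746582031, -16.63385009765625), (300.9307556152344, 20.311141967773438), 89.72481536865234)
((585.3825073242188, 14.319305419921875), (226.51153564453125, 318.19061279296875), 3.216140031814575)
side lip slope -0.05691812227860687 x at y=.02 0.6864250659492014 yrange -0.1321296517149516 0.179333804744728 253 0.001396533262538303
bar 1092 ((392.53277587890625, 16.335556030273438), (361.05419921875, 43.00349807739258), 89.99799346923828)
((381.53131103515625, 16.237701416015625), (362.0582275390625, 21.401561737060547), 89.98473358154297)
((583.9408569335938, 16.994140625), (234.24053955078125, 333.7857360839844), 2.676823616027832)
```

View pics/b1_top.png

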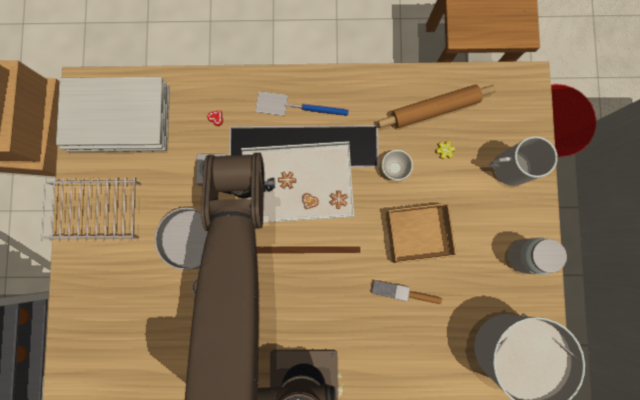

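```bash
python3 -c "
from h import *
s=get_state();print(s['eef_pos'],s['tcp_rot'],s['time'],s['contact_force'])"
```

```text
[0.53819787 0.12855056 0.198518  ] [-3.10011773e-02  9.99519020e-01  5.80212239e-05  8.07744490e-04] 7.9 [ 0.29976326  0.86084528 -0.00088214]
```

>>> jog_arm(commands="0.06 -0.035 0 0 0 0;0.12 -0.07 0 0 0 0;0.17 -0.1 0 0 0 0;0.187 -0.108 0 0 0 0;0.187 -0.108 -0.05 0 0 0;0.187 -0.108 -0.1 0 0 0;0.187 -0.108 -0.15 0 0 0;0.187 -0.108 -0.175 0 0 0;0.187 -0.108 -0.183 0 0 0;0.187 -0.108 -0.188 0 0 0;0.187 -0.108 -0.19 0 0 0;0.187 -0.108 -0.19 0 0 0", gripper=60)

```text
time: 9.4
eef_pos: [0.725, 0.0199, 0.0095]
tcp_rot: [-0.031, 1.0, -0.0, 0.001]
contact_force: [0.2, 0.1, 0.1]
opening: 0.603
```

```bash
python3 - <<'E'
from h import *
S=vision.read_camera('side'); crop(S,'l1',170,130,330,260,5)
E
```

```text
(no output)
```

View pics/l1.png

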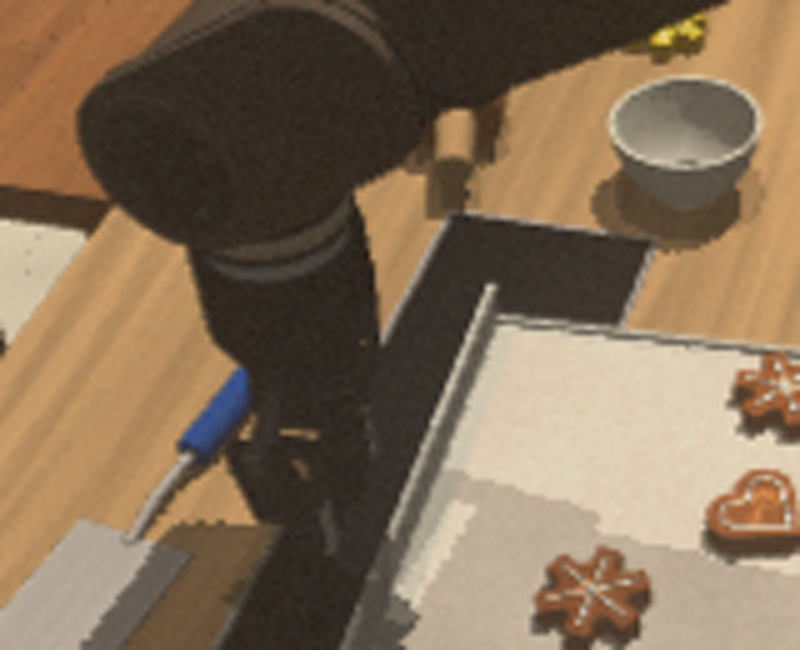

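>>> jog_arm(commands="-0.008 0 0 0 0 0;-0.015 0 0 0 0 0;-0.02 0 0 0 0 0;-0.024 0 0 0 0 0;-0.028 0 0 0 0 -0.004;-0.033 0 0 0 0 -0.01;-0.039 0 0 0 0 -0.016;-0.045 0 0 0 0 -0.022;-0.051 0 0 0 0 -0.028;-0.057 0 0 0 0 -0.034;-0.063 0 0 0 0 -0.04;-0.069 0 0 0 0 -0.046;-0.075 0 0 0 0 -0.052;-0.08 0 0 0 0 -0.058;-0.084 0 0 0 0 -0.06;-0.086 0 0 0 0 -0.06")

```text
time: 11.45
eef_pos: [0.638, 0.0201, 0.0079]
tcp_rot: [-0.0, 1.0, 0.0, 0.0]
contact_force: [4.4, -0.1, -1.0]
opening: 0.599
```

```bash
cat > tr.py <<'E'
from h import *
import sys
tag=sys.argv[1]
S=vision.read_camera('side'); crop(S,'tr'+tag,180,150,420,340,3)
for n in('top','side'):
    c=S if n=='side' else vision.read_camera(n)
    C=cloud(c)
    m=(C[:,0]>.56)&(C[:,0]<.67)&(abs(C[:,1]-.02)<.17)&(C[:,2]>.022)&(C[:,2]<.033)
    L=C[m];x,y=L[:,0],L[:,1]
    if len(x)>30:
        p=np.polyfit(y,x,1)
        for _ in range(4):
            r=x-np.polyval(p,y); k=abs(r)<.006; p=np.polyfit(y[k],x[k],1)
        print(n,'lip',p[0],np.polyval(p,.02),k.sum())
    for r in cut_out(n,'tray')[:1]:
        v,u=np.nonzero(r['pixels']);P=ray(c,np.c_[u,v],.005); print(r['conf'],rect(P))
        e=[]
        for y0 in np.arange(-.12,.17,.02):
            q=P[abs(P[:,1]-y0)<.006]
            if len(q): e.append((y0,np.percentile(q[:,0],1)))
        e=np.array(e); print('near edge',np.polyfit(e[:,0],e[:,1],1), np.round(e[:,1]*1000))
    for r in cut_out(n,'stop_bar')[:1]:
        v,u=np.nonzero(r['pixels']);P=ray(c,np.c_[u,v],.007)
        e=np.array([(y0,np.percentile(P[abs(P[:,1]-y0)<.006][:,0],99)) for y0 in np.arange(-.12,.17,.02) if (abs(P[:,1]-y0)<.006).any()])
        print('bar far',np.polyfit(e[:,0],e[:,1],1),np.round(e[:,1]*1000))
s=get_state();print(s['time'],s['eef_pos'],s['contact_force'])
E
python3 tr.py 1
```

```text
top lip 0.0017240634986145046 0.6281842496629573 86
0.8 ((524.560546875, 21.04345703125), (321.8240051269531, 226.361328125), 89.5353775024414)
near edge [0.49927737 0.44525775] [411. 411. 411. 411. 411. 411. 411. 566. 504.]
bar far [0.01172123 0.39288814] [393. 390. 390. 393. 393. 391. 394. 393.]
side lip -0.0009501618745737608 0.6251090518875893 276
0.9 ((522.0601806640625, 20.02947998046875), (229.95883178710938, 335.4989929199219), 0.06544356793165207)
near edge [-0.00248727  0.40964265] [411. 410. 409. 409. 409. 409. 410. 410. 410. 409. 410. 409. 410. 409.
 409.]
bar far [0.00821324 0.38945293] [388. 388. 388. 389. 389. 389. 389. 391. 391. 391. 391. 391. 389. 390.
 391.]
11.75 [0.63778723 0.02005207 0.00787954] [1.40309655 0.832005   0.82906804]
```

View pics/tr1.png

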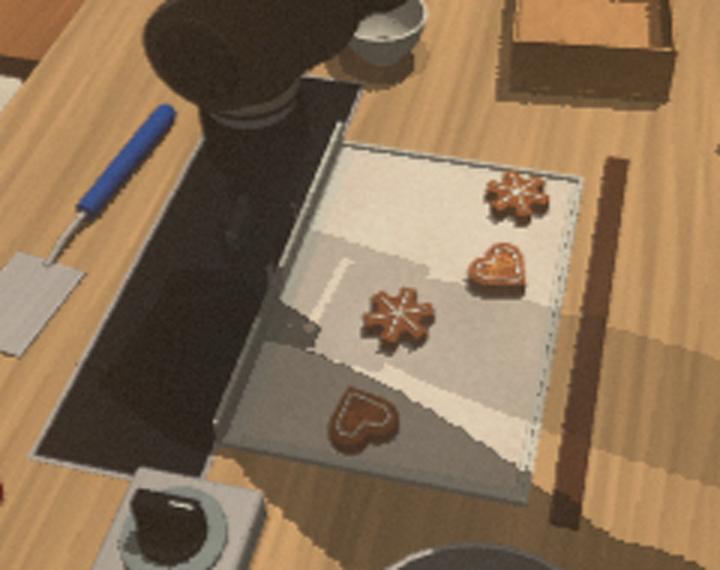

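>>> jog_arm(commands="-0.005 0 0 0 0 0;-0.01 0 0 0 0 0;-0.014 0 0 0 0 0;-0.017 0 0 0 0 0;-0.018 0 0 0 0 0")

```text
time: 12.38
eef_pos: [0.6219, 0.0197, 0.0083]
tcp_rot: [-0.0, 1.0, -0.0, 0.003]
contact_force: [10.6, 0.7, -2.9]
opening: 0.602
```

>>> jog_arm(commands="-0.001 0 0 0 0 0;-0.002 0 0 0 0 0")

```text
time: 12.62
eef_pos: [0.6219, 0.0197, 0.0092]
tcp_rot: [-0.0, 1.0, -0.0, 0.005]
contact_force: [12.9, 0.1, -2.9]
opening: 0.601
```

>>> jog_arm(commands="-0.003 0 0 0 0 0;-0.003 0 0 0 0 0")

```text
time: 12.88
eef_pos: [0.6218, 0.0197, 0.0109]
tcp_rot: [0.0, 1.0, -0.0, 0.009]
contact_force: [16.1, 1.2, -2.2]
opening: 0.599
```

```bash
python3 tr.py 2
```

```text
top lip -0.0030190773982399556 0.6120259995879427 75
0.66 ((507.4790954589844, 22.780364990234375), (223.2593231201172, 322.20465087890625), 0.04848082363605499)
near edge [0.48039186 0.42934598] [396. 396. 396. 397. 397. 397. 397. 545. 486.]
bar far [-0.01998506  0.38952801] [393. 390. 390. 390. 391. 391. 391. 388.]
side lip -0.0005916504795272504 0.6085909233473196 269
0.7 ((506.1543273925781, 18.565826416015625), (231.63092041015625, 342.10491943359375), 0.6992464661598206)
near edge [-0.01102575  0.39396222] [396. 398. 396. 394. 393. 393. 393. 394. 391. 391. 393. 394. 393. 393.
 394.]
bar far [0.00861964 0.38997102] [388. 388. 389. 389. 389. 391. 391. 391. 391. 391. 391. 390. 391. 390.
 391.]
13.175 [0.62179286 0.01967386 0.01083105] [16.62548308  1.7039269  -1.64063285]
```

View pics/tr2.png

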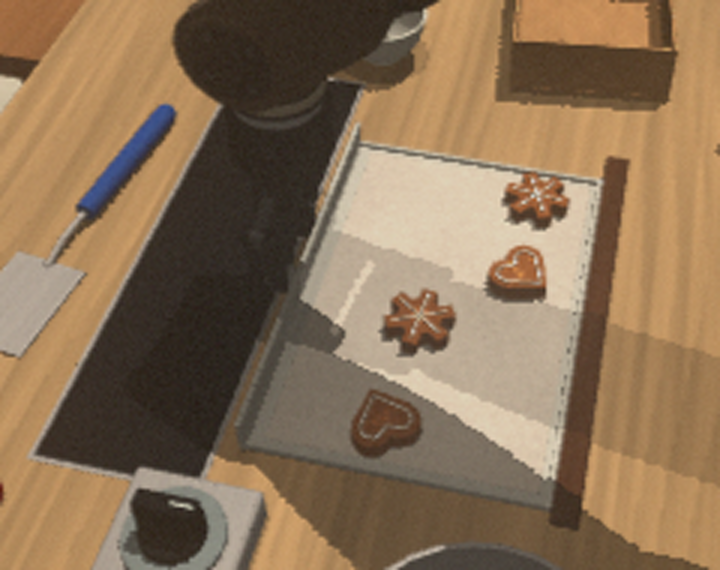

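>>> jog_arm(commands="0.01 0 0 0 0 0;0.03 0 0.002 0 0 0;0.05 0 0.02 0 0 0;0.05 0 0.08 0 0 0;0.05 0 0.14 0 0 0;0.05 -0.06 0.2 0 0 0;0.05 -0.12 0.25 0 0 0;0.05 -0.18 0.25 0 0 0;0.05 -0.24 0.25 0 0 0;0.05 -0.3 0.25 0 0 0;0.05 -0.3 0.25 0 0 0", gripper=100)

```text
time: 14.55
eef_pos: [0.6626, -0.2828, 0.2557]
tcp_rot: [0.001, 1.0, 0.001, -0.003]
contact_force: [0.3, 0.0, -0.1]
opening: 1.003
```

```bash
cat > ck.py <<'E'
from h import *
import sys
tag=sys.argv[1]
s=get_state();print(s['time'],s['eef_pos'],s['tcp_rot'])
for n in('top','side'):
    c=vision.read_camera(n); 
    cv2.imwrite(f'pics/{n}_{tag}.png',c['frame'][:,:,::-1])
    for q in('star1','heart1'):
        for r in cut_out(n,q):
            if r['conf']<.3: continue
            v,u=np.nonzero(r['pixels']);P=ray(c,np.c_[u,v],.016); a=rect(P)
            col=np.median(c['frame'][r['pixels']],axis=0)
            print(n,q,round(r['conf'],2),np.round(r['box'],0),'bbox',np.round((P.min(0)+P.max(0))[:2]*500,1),'mean',np.round(P.mean(0)[:2]*1000,1),np.round(a[1]),col)
E
python3 ck.py a; python3 tr.py 3
```

```text
14.55 [ 0.66263305 -0.28277582  0.25567186] [ 0.00111358  0.9999939   0.00136913 -0.00301387]
top star1 0.52 [285. 206.  13.  14.] bbox [515.1  51.4] mean [514.6  51.2] [47. 44.] [113.  84.  61.]
top star1 0.39 [448. 153.  12.  12.] bbox [ 669.5 -430.3] mean [ 668.6 -430.8] [15. 34.] [204. 196.  81.]
top heart1 0.77 [216. 120.  14.  20.] bbox [779.6 262.7] mean [782.7 259.8] [47. 42.] [196.  94.  76.]
top heart1 0.72 [251. 206.  15.  13.] bbox [515.7 147.1] mean [518.4 145.5] [45. 42.] [181.  137.   90.5]
top heart1 0.69 [208. 169.  10.  19.] bbox [630.1 276.1] mean [629.1 275.8] [41. 43.] [43. 41. 41.]
top heart1 0.56 [309. 226.  18.  16.] bbox [447.2 -14.5] mean [446.3 -12.1] [39. 41.] [185.  140.5  93. ]
side star1 0.8 [319. 256.  26.  24.] bbox [509.4  58.8] mean [510.5  58.9] [55. 56.] [89. 62. 44.]
side star1 0.72 [301. 135.  19.  12.] bbox [ 671.2 -408.1] mean [ 671.1 -407.8] [51. 63.] [165.5 141.   56. ]
side star1 0.49 [360. 217.  24.  15.] bbox [443.5 -88.8] mean [443.3 -89.8] [50. 60.] [129.  82.  51.]
side heart1 0.82 [308. 292.  22.  23.] bbox [511.6 153.9] mean [513.5 1
[... 376 characters left out ...]
47265625), 0.5874132513999939)
near edge [-0.36451948  0.42720448] [532. 495. 467. 436. 399. 397. 397. 397. 397. 397. 397. 400. 397. 397.
 395.]
bar far [-0.02120588  0.39621462] [396. 397. 397. 397. 396. 394. 394. 394. 394. 394. 392.]
side lip -0.00030072426034519494 0.6089042537163651 259
0.76 ((505.1856689453125, 15.981842041015625), (343.159423828125, 228.6839599609375), 89.95945739746094)
near edge [0.00062606 0.39319409] [393. 394. 393. 393. 393. 393. 393. 393. 393. 394. 394. 393. 393. 393.
 393.]
bar far [0.00175535 0.39069484] [393. 391. 389. 389. 390. 390. 390. 391. 391. 391. 391. 391. 391. 391.
 391.]
15.15 [ 0.66520829 -0.27905491  0.25796297] [ 0.39437173  0.033528   -0.1473876 ]
```

View pics/top_a.png

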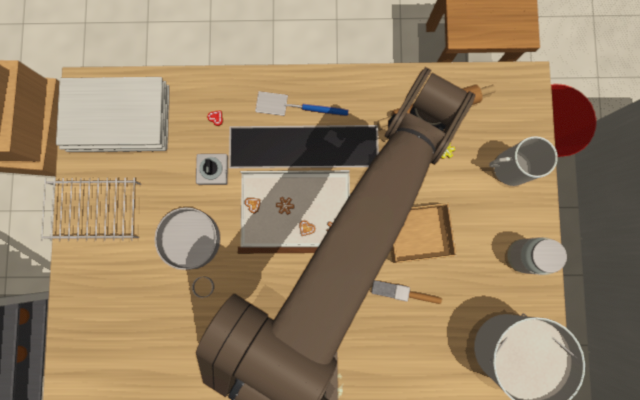

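```bash
cat > fit.py <<'E'
from h import *
import sys
from scipy.optimize import minimize
def star(p):
    r=np.zeros(len(p),bool)
    for k in range(3):
        a=k*np.pi/3; u=p[:,0]*np.cos(a)+p[:,1]*np.sin(a); v=-p[:,0]*np.sin(a)+p[:,1]*np.cos(a)
        r|=(abs(u)<.027)&(abs(v)<.0065)
    return r
def heart(p):
    r=(np.hypot(p[:,0]-.011,p[:,1]-.011)<.015)|(np.hypot(p[:,0]-.011,p[:,1]+.011)<.015)
    y=abs(p[:,1]) # lower body: tip at -.021, tangents to lobes
    # hull of tip and lobes
    t=np.array([-.021,0.]); c=np.array([.011,.011]); d=np.linalg.norm(c-t); al=np.arctan2(c[1],c[0]-t[0])+np.arcsin(.015/d)
    L=np.sqrt(d*d-.015**2); q=t+L*np.array([np.cos(al),np.sin(al)])
    poly=(np.array([t,q,[.011,.011],[.011,-.011],[q[0],-q[1]]])*1e5).astype(np.int32)
    path=poly.astype(np.float32)
    ins=np.array([cv2.pointPolygonTest(path,(float(x*1e5),float(yy*1e5)),False)>=0 for x,yy in p])
    return r|ins
# raster templates at 0.5 mm
g=np.arange(-.04,.0401,.0005); GX,GY=np.meshgrid(g,g,indexing='ij'); G=np.c_[GX.ravel(),GY.ravel()]
TP={k:cv2.GaussianBlur(f(G).reshape(GX.shape).astype(np.float32),(0,0),2.5) for k,f in (('star',star),('heart',heart))}
def sat(c,x0,y0,z=.0165,half=.05):
    """rectified saturation patch at plane z, 1 mm grid"""
    a=np.arange(-half,half+1e-9,.001); X,Y=np.meshgrid(x0+a,y0+a,indexing='ij')
    W=np.c_[X.ravel(),Y.ravel(),np.full(X.size,z)]@c['R'].T+c['t']
    u=(c['fx']*W[:,0]/W[:,2]+c['cx']).reshape(X.shape).astype(np.float32);v=(c['fy']*W[:,1]/W[:,2]+c['cy']).reshape(X.shape).astype(np.float32)
    im=cv2.remap(c['frame'],u,v,cv2.INTER_LINEAR).astype(np.float32)
    s=(im.max(2)-im.min(2))/(im.max(2)+20)
    return X,Y,s
def fit(c,kind,x0,y0):
    X,Y,s=sat(c,x0,y0); s=np.clip((s-.2)/.35,0,1); P=np.c_[X.ravel(),Y.ravel()]; T=TP[kind]; best=(-9,)
    s=s.ravel()
    def val(x,y,a):
        d=P-[x,y]; u=d[:,0]*np.cos(a)+d[:,1]*np.sin(a); v=-d[:,0]*np.sin(a)+d[:,1]*np.cos(a)
        t=cv2.remap(T,((v+.04)/.0005).astype(np.float32).reshape(-1,1),((u+.04)/.0005).astype(np.float32).reshape(-1,1),cv2.INTER_LINEAR,borderValue=0).ravel()
        return np.corrcoef(t,s)[0,1]
    per=np.pi/3 if kind=='star' else 2*np.pi
    for a in np.arange(0,per,np.radians(6)):
        for dx in (-.006,0,.006):
            for dy in (-.006,0,.006):
                w=val(x0+dx,y0+dy,a)
                if w>best[0]: best=(w,x0+dx,y0+dy,a)
    r=minimize(lambda q:-val(q[0]/1000,q[1]/1000,q[2]/20),[best[1]*1000,best[2]*1000,best[3]*20],method='Nelder-Mead',options=dict(initial_simplex=None))
    return -r.fun,r.x[0],r.x[1],np.degrees(r.x[2]/20)
if __name__=='__main__':
    n=[c for c in('top','side')]; out={}
    items=[x.split(',') for x in sys.argv[1:]]
    for cam in n:
        c=vision.read_camera(cam)
        for k,x,y in items:
            dx,dy=(0,0)
            print(cam,k,np.round(fit(c,k,float(x),float(y)),2))
E
python3 fit.py star,.512,.055 heart,.514,.15 heart,.444,-.01 star,.446,-.095
```

```text
top star [  0.9  512.69  52.52  24.51]
top heart [  0.56 520.1  141.17 122.77]
top heart [  0.88 440.87  -7.23 329.04]
top star [ 3.3000e-01  4.4704e+02 -9.7820e+01  6.0000e+01]
side star [  0.84 509.7   57.01  25.43]
side heart [  0.77 517.62 145.73 124.37]
side heart [  0.9  437.8   -4.04 328.75]
side star [  0.59 442.41 -91.86  52.59]
```

```bash
python3 - <<'E'
from h import *
a=cv2.imread('pics/top_a.png')[165:255,232:362]; b=cv2.imread('pics/side_a.png')[200:320,285:385]
a=cv2.resize(a,None,fx=4,fy=4,interpolation=cv2.INTER_CUBIC); b=cv2.resize(b,(267*1,320),interpolation=cv2.INTER_CUBIC)
o=np.zeros((360,800,3),np.uint8); o[:,:520]=a; o[:320,525:792]=b; cv2.imwrite('pics/cc.png',o)
E
```

```text
(no output)
```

View pics/cc.png

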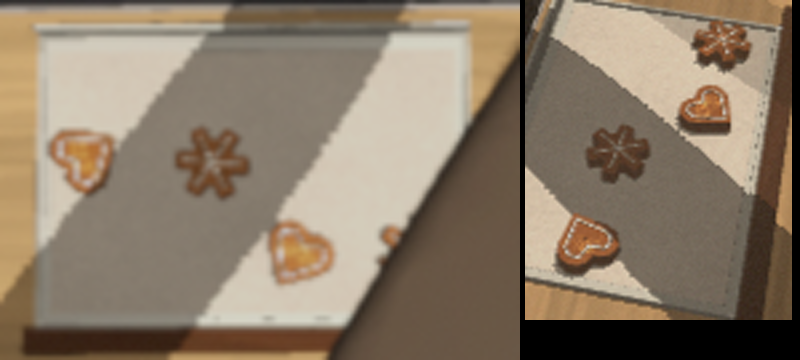

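>>> jog_arm(commands="-0.03 0.06 -0.03 0 0 0;-0.055 0.12 -0.06 0 0 0;-0.08 0.18 -0.1 0 0 -0.09;-0.105 0.24 -0.14 0 0 -0.09;-0.13 0.3 -0.16 0 0 -0.09;-0.154 0.334 -0.19 0 0 -0.09;-0.154 0.334 -0.21 0 0 -0.09;-0.154 0.334 -0.235 0 0 -0.09;-0.154 0.334 -0.25 0 0 -0.09;-0.154 0.334 -0.256 0 0 -0.09;-0.154 0.334 -0.256 0 0 -0.09", gripper=100)

```text
time: 16.62
eef_pos: [0.5118, 0.0535, 0.0022]
tcp_rot: [0.045, 0.999, -0.0, 0.0]
contact_force: [-0.3, -0.1, 1.0]
opening: 1.001
```

```bash
python3 - <<'E'
from h import *
S=vision.read_camera('side'); crop(S,'g1',240,170,400,300,5)
E
```

```text
(no output)
```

View pics/g1.png

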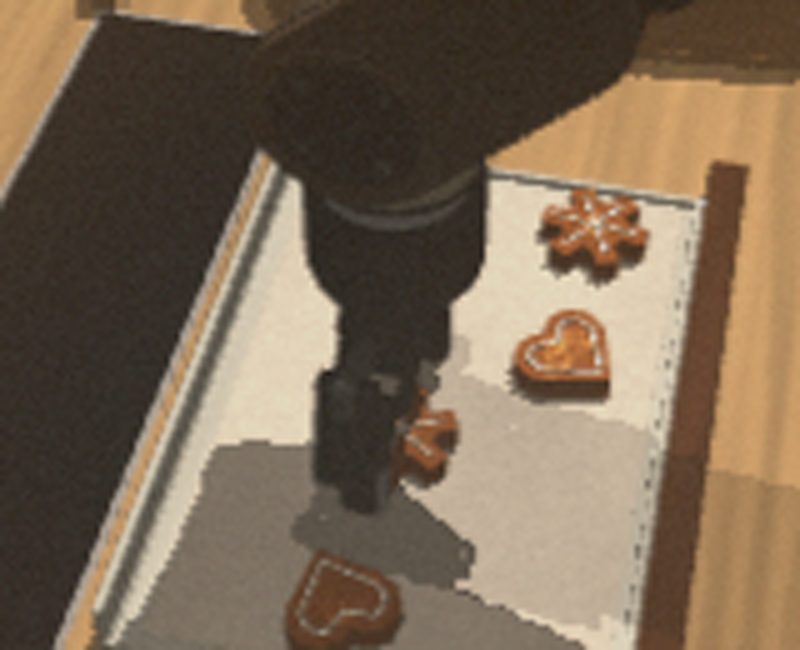

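>>> jog_arm(commands="0 0 0 0 0 0;0 0 0 0 0 0;0 0 0 0 0 0;0 0 0 0 0 0;0 0 0 0 0 0", gripper=0, grip_force=30)

```text
time: 17.3
eef_pos: [0.5119, 0.0538, 0.0028]
tcp_rot: [0.044, 0.999, -0.0, 0.001]
contact_force: [-0.1, -0.6, 4.9]
opening: 0.617
```

>>> jog_arm(commands="0 0 0.02 0 0 0;0 0 0.06 0 0 0;0 0 0.09 0 0 0")

```text
time: 17.68
eef_pos: [0.5109, 0.0541, 0.0926]
tcp_rot: [0.044, 0.999, 0.0, 0.0]
contact_force: [0.1, -0.1, 0.1]
opening: 0.619
```

```bash
python3 - <<'E'
from h import *
S=vision.read_camera('side'); crop(S,'g2',240,120,400,300,4)
E
```

```text
(no output)
```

View pics/g2.png

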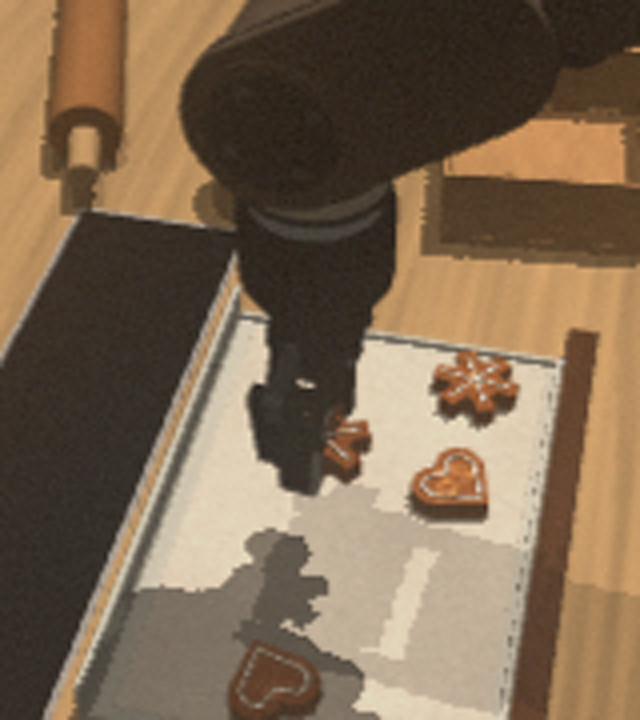

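>>> jog_arm(commands="0 0.02 0.03 0 0 0;-0.02 0.07 0.04 0 0 0;-0.035 0.12 0.04 0 0 0;-0.045 0.17 0.04 0 0 0;-0.055 0.22 0.04 0 0 0;-0.062 0.26 0.04 0 0 0;-0.062 0.272 0.03 0 0 0;-0.062 0.272 0 0 0 0;-0.062 0.272 -0.03 0 0 0;-0.062 0.272 -0.05 0 0 0;-0.062 0.272 -0.05 0 0 0")

```text
time: 19.1
eef_pos: [0.4471, 0.3242, 0.0387]
tcp_rot: [0.045, 0.999, -0.002, -0.003]
contact_force: [-0.3, -1.1, -0.2]
opening: 0.62
```

```bash
python3 - <<'E'
from h import *
S=vision.read_camera('side'); cv2.imwrite('pics/t1.png',cv2.resize(S['frame'][150:400,200:500,::-1],None,fx=2.2,fy=2.2))
E
```

```text
(no output)
```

View pics/t1.png

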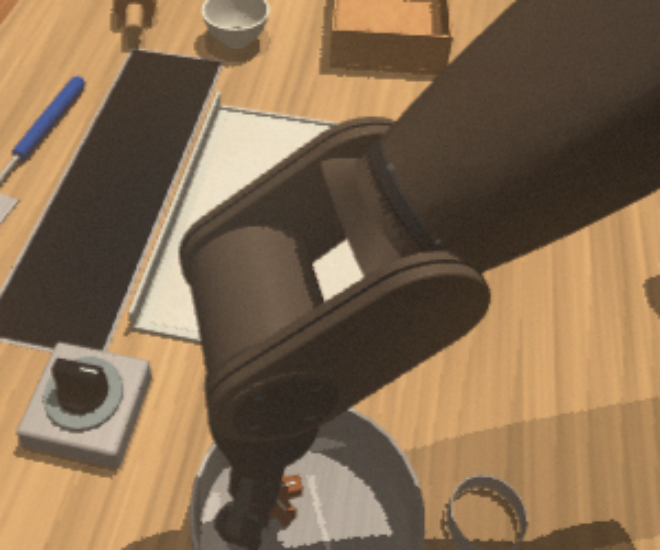

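Star is inside the tin walls. Lowering it and releasing.

>>> jog_arm(commands="0 0 -0.015 0 0 0;0 0 -0.027 0 0 0;0 0 -0.032 0 0 0;0 0 -0.032 0 0 0")

```text
time: 19.65
eef_pos: [0.4487, 0.3258, 0.0092]
tcp_rot: [0.044, 0.999, -0.0, -0.0]
contact_force: [0.1, 0.2, 0.5]
opening: 0.621
```

>>> jog_arm(commands="0 0 0 0 0 0;0 0 0 0 0 0;0 0 0 0 0 0;0 0 0.03 0 0 0;0 0 0.08 0 0 0;0 0 0.14 0 0 0;0 -0.05 0.2 0 0 0;0 -0.1 0.2 0 0 0;0.05 -0.14 0.2 0 0 0;0.1 -0.18 0.2 0 0 0;0.16 -0.18 0.2 0 0 0;0.2 -0.18 0.2 0 0 0", gripper=78)

```text
time: 21.15
eef_pos: [0.6513, 0.1446, 0.2098]
tcp_rot: [0.045, 0.999, 0.0, 0.0]
contact_force: [-0.3, 0.6, 0.4]
opening: 0.778
```

```bash
python3 ck.py b; python3 fit.py heart,.515,.148 heart,.444,-.01 star,.444,-.093
```

```text
21.15 [0.65131956 0.14464745 0.20982058] [4.53908838e-02 9.98969225e-01 2.59657300e-05 3.94266059e-04]
top star1 0.6 [184. 226.   8.  13.] bbox [453.5 341.9] mean [454.  340.3] [17. 36.] [98. 71. 49.]
top star1 0.57 [335. 228.  20.  16.] bbox [445.3 -96.1] mean [445.8 -95.5] [48. 52.] [174. 129.  94.]
top star1 0.56 [445. 150.  20.  21.] bbox [ 675.6 -423.3] mean [ 675.6 -423.4] [48. 46.] [193. 184.  66.]
top heart1 0.55 [309. 226.  18.  13.] bbox [448.7 -14.5] mean [447.8 -11.9] [44. 41.] [176. 132.  88.]
top heart1 0.49 [257. 205.  15.  12.] bbox [515.7 139.7] mean [516.6 140.6] [45. 30.] [152. 107.  74.]
side star1 0.62 [321. 382.  36.  35.] bbox [447.  328.4] mean [446.8 329.3] [54. 52.] [89. 57. 36.]
side star1 0.54 [357. 218.  22.  16.] bbox [443.  -87.7] mean [442.8 -87.1] [50. 60.] [156.  99.  62.]
side heart1 0.85 [306. 294.  24.  21.] bbox [512.3 155.9] mean [513.7 154.8] [48. 44.] [144.  94.  63.]
side heart1 0.58 [350. 241.  15.  19.] bbox [445.6  -7.4] mean [445.1  -4.5] [42. 57.] [169. 113.  72.]
top heart [  0.75 520.11 141.46 121.37]
top heart [  0.9  440.89  -7.2  329.03]
top star [  0.78 445.73 -95.1   52.95]
side heart [  0.84 517.82 145.23 125.69]
side heart [  0.91 437.8   -4.51 328.61]
side star [  0.6  442.39 -92.11  52.69]
```

View pics/top_b.png

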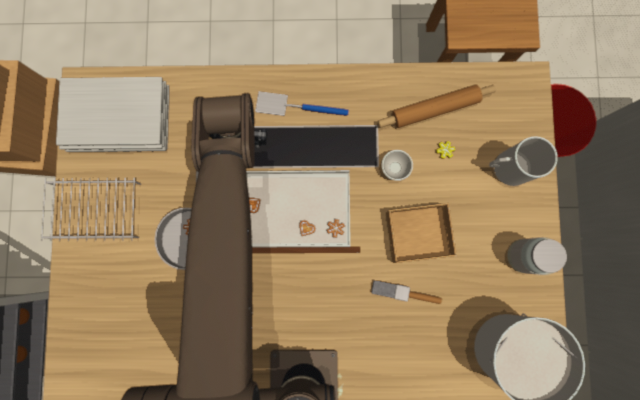

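View pics/side_b.png

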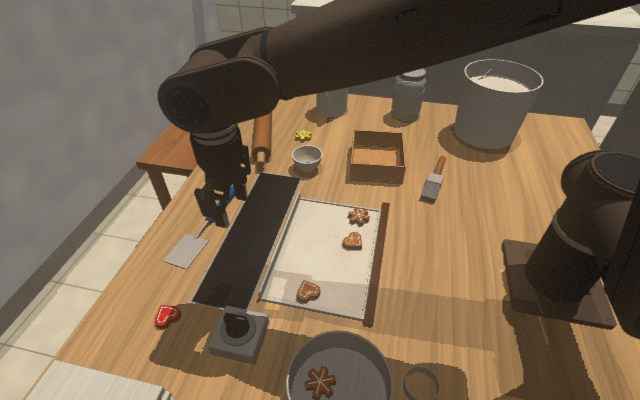

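>>> jog_arm(commands="-0.04 -0.045 0 0 0 -0.15;-0.08 -0.09 0 0 0 -0.3;-0.12 -0.14 -0.02 0 0 -0.45;-0.16 -0.19 -0.06 0 0 -0.558;-0.2 -0.23 -0.1 0 0 -0.558;-0.207 -0.238 -0.14 0 0 -0.558;-0.207 -0.238 -0.17 0 0 -0.558;-0.207 -0.238 -0.195 0 0 -0.558;-0.207 -0.238 -0.207 0 0 -0.558;-0.207 -0.238 -0.207 0 0 -0.558;-0.207 -0.238 -0.207 0 0 -0.558", gripper=88)

```text
time: 22.92
eef_pos: [0.4429, -0.0922, 0.0039]
tcp_rot: [0.318, 0.948, -0.0, 0.001]
contact_force: [0.5, 0.0, -0.2]
opening: 0.88
```

```bash
python3 - <<'E'
from h import *
S=vision.read_camera('side'); crop(S,'g3',280,130,440,290,4)
E
```

```text
(no output)
```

View pics/g3.png

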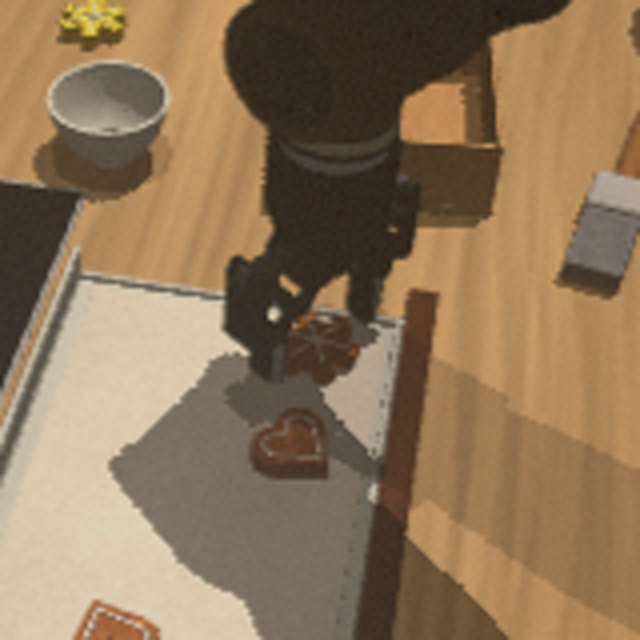

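The star lies between the fingers, with the heart clear of them. Closing and lifting.

>>> jog_arm(commands="0 0 0 0 0 0;0 0 0 0 0 0;0 0 0 0 0 0;0 0 0 0 0 0;0 0 0 0 0 0", gripper=0, grip_force=30)

```text
time: 23.6
eef_pos: [0.4428, -0.0923, 0.0039]
tcp_rot: [0.318, 0.948, -0.0, 0.001]
contact_force: [-1.4, 1.1, 5.5]
opening: 0.618
```

>>> jog_arm(commands="0 0 0.02 0 0 0;0 0 0.06 0 0 0;0 0 0.12 0 0 0.1;0 0 0.12 0 0 0.2")

```text
time: 24.1
eef_pos: [0.4457, -0.0936, 0.1285]
tcp_rot: [0.22, 0.976, -0.001, 0.006]
contact_force: [0.0, -0.5, -1.0]
opening: 0.621
```

```bash
python3 - <<'E'
from h import *
S=vision.read_camera('side'); crop(S,'g4',280,100,440,290,4)
print(get_state()['eef_pos'],get_state()['tcp_rot'])
E
python3 tr.py 4
```

```text
[ 0.44389404 -0.0928251   0.12590337] [ 2.18853908e-01  9.75751555e-01 -7.25374726e-04  3.36820330e-03]
top lip -0.0038307180638482226 0.6126229237525053 167
0.95 ((507.4370422363281, 21.689590454101562), (224.5251922607422, 320.9193115234375), 0.31785550713539124)
near edge [-0.09591267  0.41184771] [396. 406. 414. 423. 432. 476. 426. 400. 397. 397. 397. 397. 397. 397.
 395.]
bar far [-0.02127459  0.39494543] [394. 394. 394. 394. 394. 391. 391. 392.]
side lip 8.619040604283628e-05 0.6088917144092049 264
0.69 ((253.22238159179688, -302.71624755859375), (216.771484375, 42.005882263183594), 78.61593627929688)Traceback (most recent call last):
  File "tr.py", line 21, in <module>
    e=np.array(e); print('near edge',np.polyfit(e[:,0],e[:,1],1), np.round(e[:,1]*1000))
                                                ~^^^^^
IndexError: too many indices for array: array is 1-dimensional, but 2 were indexed
```

View pics/g4.png

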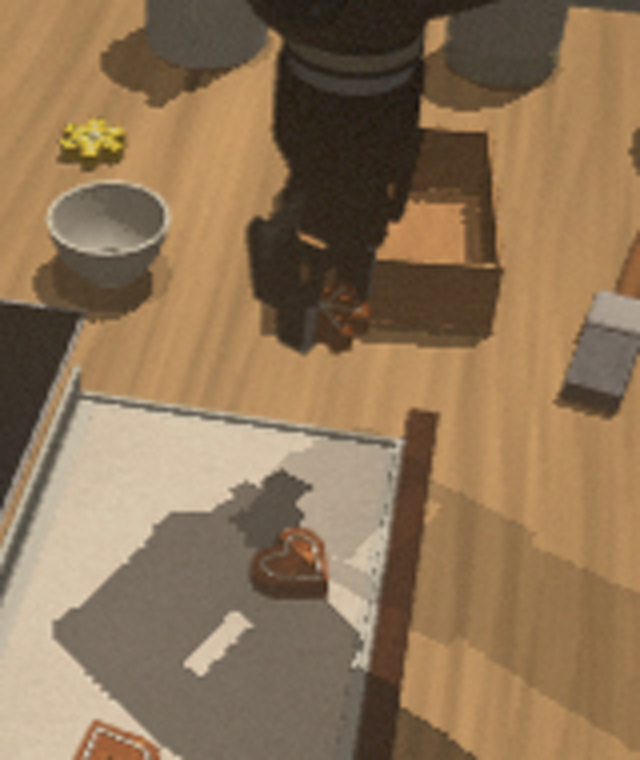

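>>> jog_arm(commands="0.01 0.05 0 0 0 0.1;0.02 0.1 0 0 0 0.2;0.03 0.15 0 0 0 0.3;0.036 0.2 0 0 0 0.4;0.036 0.243 0 0 0 0.44;0.015 0.29 0 0 0 0.44;-0.01 0.335 0 0 0 0.44;-0.035 0.38 0 0 0 0.44;-0.061 0.419 0 0 0 0.44;-0.061 0.419 0 0 0 0.44;-0.061 0.419 -0.04 0 0 0.44;-0.061 0.419 -0.08 0 0 0.44;-0.061 0.419 -0.08 0 0 0.44")

```text
time: 26.02
eef_pos: [0.3784, 0.3245, 0.0389]
tcp_rot: [0.004, 1.0, -0.002, -0.004]
contact_force: [-0.4, 0.5, -0.8]
opening: 0.617
```

```bash
python3 - <<'E'
from h import *
S=vision.read_camera('side'); cv2.imwrite('pics/t2.png',cv2.resize(S['frame'][200:400,200:500,::-1],None,fx=2.5,fy=2.5))
E
```

```text
(no output)
```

View pics/t2.png

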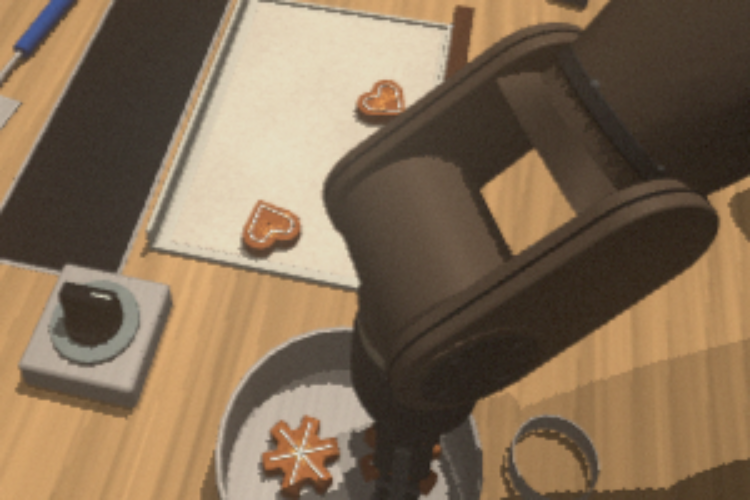

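>>> jog_arm(commands="0.002 0 -0.015 0 0 0;0.002 0 -0.027 0 0 0;0.002 0 -0.032 0 0 0;0.002 0 -0.032 0 0 0")

```text
time: 26.58
eef_pos: [0.3828, 0.3269, 0.0105]
tcp_rot: [0.003, 1.0, -0.0, -0.0]
contact_force: [-0.2, 0.5, 0.2]
opening: 0.623
```

>>> jog_arm(commands="0 0 0 0 0 0;0 0 0 0 0 0;0 0 0 0 0 0;0 0 0.03 0 0 0;0 0 0.08 0 0 0;0 0 0.14 0 0 0;0.05 0 0.18 0 0 0;0.1 -0.02 0.18 0 0 0;0.15 -0.05 0.18 0 0 0;0.2 -0.1 0.18 0 0 0;0.24 -0.14 0.18 0 0 0;0.28 -0.16 0.18 0 0 0", gripper=76)

```text
time: 28.08
eef_pos: [0.6644, 0.1645, 0.1908]
tcp_rot: [0.004, 1.0, -0.0, 0.0]
contact_force: [0.7, 0.5, -0.0]
opening: 0.761
```

```bash
python3 ck.py c; python3 fit.py heart,.517,.145 heart,.44,-.006
```

```text
28.075 [0.66444945 0.16448702 0.19078556] [ 4.47622299e-03  9.99989976e-01 -1.09734032e-04  5.62591767e-06]
top star1 0.7 [445. 150.  21.  18.] bbox [ 675.6 -421.8] mean [ 676.1 -421.5] [50. 47.] [193.  183.   64.5]
top heart1 0.75 [295. 209. 108.  80.] bbox [506.4  21.8] mean [507.7  13.2] [227. 320.] [203. 192. 175.]
top heart1 0.73 [254. 206.  16.  13.] bbox [517.2 145.6] mean [518.2 145.5] [47. 47.] [154. 112.  84.]
top heart1 0.69 [310. 227.  21.  16.] bbox [450.1 -14.5] mean [448.4 -12.3] [46. 42.] [176. 134.  92.]
side star1 0.72 [322. 385.  31.  30.] bbox [445.9 329.1] mean [446.2 328.5] [51. 52.] [91. 58. 36.]
side star1 0.66 [303. 138.  17.  14.] bbox [ 669.6 -408.5] mean [ 669.7 -407.8] [48. 63.] [180.5 160.5  60.5]
side star1 0.58 [358. 388.  33.  23.] bbox [385.1 323.5] mean [386.  325.2] [54. 40.] [91. 58. 36.]
side heart1 0.77 [169. 318.  26.  26.] bbox [772.2 271.3] mean [773.3 269.7] [50. 50.] [114.  48.  36.]
side heart1 0.76 [306. 290.  22.  24.] bbox [511.7 153.7] mean [513.8 153.9] [53. 49.] [149.   97.5  65. ]
side heart1 0.7 [353. 241.  18.  15.] bbox [443.4  -4.3] mean [443.   -1.6] [42. 53.] [171. 111.  73.]
side heart1 0.64 [421. 383.  36.  35.] bbox [274.1 290.5] mean [271.8 284. ] [63. 56.] [77. 67. 56.]
top heart [  0.85 520.72 141.86 124.88]
top heart [  0.87 440.88  -7.22 329.1 ]
side heart [  0.89 517.79 145.29 125.68]
side heart [  0.91 437.82  -4.52 328.71]
```

View pics/side_c.png

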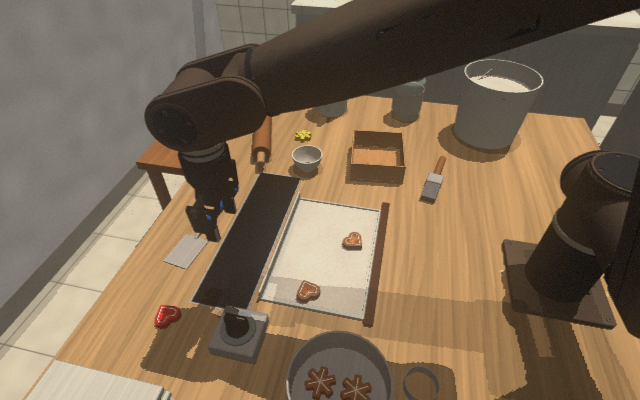

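View pics/top_c.png

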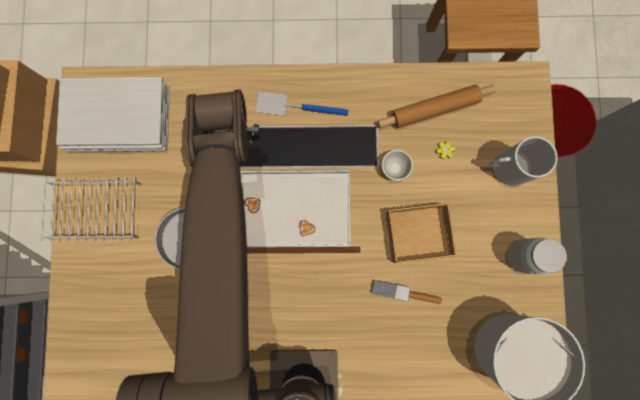

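>>> jog_arm(commands="-0.04 0 0 0 0 -0.18;-0.08 -0.005 0 0 0 -0.36;-0.12 -0.01 -0.02 0 0 -0.54;-0.152 -0.012 -0.05 0 0 -0.72;-0.152 -0.012 -0.08 0 0 -0.9;-0.152 -0.012 -0.12 0 0 -0.946;-0.152 -0.012 -0.15 0 0 -0.946;-0.152 -0.012 -0.175 0 0 -0.946;-0.152 -0.012 -0.186 0 0 -0.946;-0.152 -0.012 -0.186 0 0 -0.946;-0.152 -0.012 -0.186 0 0 -0.946", gripper=86)

```text
time: 29.85
eef_pos: [0.5119, 0.1553, 0.0061]
tcp_rot: [0.458, 0.889, 0.001, 0.001]
contact_force: [0.0, -0.1, -0.0]
opening: 0.861
```

```bash
python3 - <<'E'
from h import *
S=vision.read_camera('side'); crop(S,'g5',230,200,390,340,4)
E
```

```text
(no output)
```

View pics/g5.png

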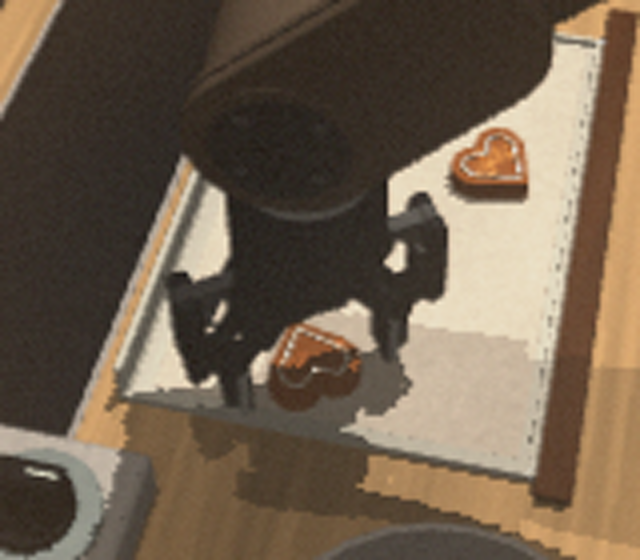

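>>> jog_arm(commands="0 -0.002 0 0 0 0;0 -0.002 0 0 0 0;0 -0.002 0 0 0 0;0 -0.002 0 0 0 0;0 -0.002 0 0 0 0", gripper=0, grip_force=30)

```text
time: 30.52
eef_pos: [0.5118, 0.1528, 0.0061]
tcp_rot: [0.459, 0.889, 0.0, 0.001]
contact_force: [-1.6, -1.0, 6.6]
opening: 0.581
```

>>> jog_arm(commands="0 0 0.02 0 0 0;0 0 0.06 0 0 0;0 0 0.11 0 0 0;0 0 0.12 0 0 0")

```text
time: 31.02
eef_pos: [0.5136, 0.1532, 0.1291]
tcp_rot: [0.459, 0.889, 0.002, 0.003]
contact_force: [0.5, -0.4, 0.6]
opening: 0.578
```

```bash
python3 - <<'E'
from h import *
S=vision.read_camera('side'); crop(S,'g6',230,140,390,320,4)
print(get_state()['eef_pos'],get_state()['tcp_rot'])
for n in('top','side'):
    c=vision.read_camera(n); C=cloud(c)
    m=(C[:,0]>.32)&(C[:,0]<.54)&(C[:,1]<-.22)&(C[:,1]>-.45)&(C[:,2]>.05)&(C[:,2]<.07)
    print(n,m.sum(),rect(C[m]))
E
```

```text
[0.51309793 0.15318002 0.12842646] [0.45858885 0.88864247 0.00181317 0.00274631]
top 414 ((429.5218505859375, -339.1496276855469), (150.2679901123047, 172.75025939941406), 6.289720058441162)
side 130 ((359.6383361816406, -288.4330139160156), (120.9217529296875, 59.089881896972656), 61.50748062133789)
```

View pics/g6.png

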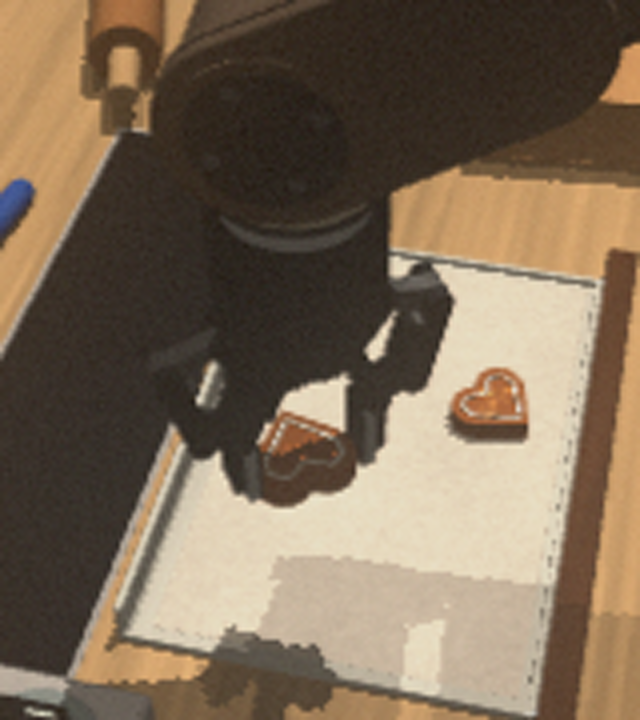

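>>> jog_arm(commands="-0.005 -0.04 0 0 0 -0.1;-0.01 -0.09 0 0 0 -0.2;-0.02 -0.14 0 0 0 -0.3;-0.03 -0.19 0 0 0 -0.4;-0.04 -0.24 0 0 0 -0.508;-0.05 -0.29 0 0 0 -0.508;-0.06 -0.34 0 0 0 -0.508;-0.075 -0.39 0 0 0 -0.508;-0.091 -0.43 0 0 0 -0.508;-0.091 -0.438 0 0 0 -0.508;-0.091 -0.438 -0.04 0 0 -0.508;-0.091 -0.438 -0.08 0 0 -0.508;-0.091 -0.438 -0.085 0 0 -0.508")

```text
time: 32.8
eef_pos: [0.4175, -0.2814, 0.0353]
tcp_rot: [0.667, 0.745, 0.0, -0.005]
contact_force: [0.3, -0.2, 0.3]
opening: 0.576
```

```bash
python3 - <<'E'
from h import *
S=vision.read_camera('side'); crop(S,'t3',280,90,440,240,4)
T=vision.read_camera('top'); cv2.imwrite('pics/t3t.png',cv2.resize(T['frame'][180:290,340:500,::-1],None,fx=4,fy=4))
E
```

```text
(no output)
```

View pics/t3.png

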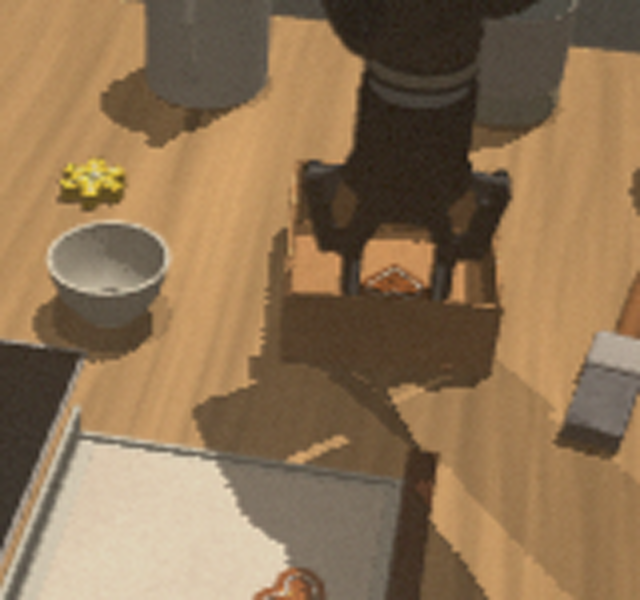

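```bash
python3 -c "
from h import *
s=get_state();print(s['eef_pos'],s['tcp_rot'],s['time'],s['contact_force'])"
```

```text
[ 0.4196633  -0.28373419  0.03872823] [ 6.66861370e-01  7.45180219e-01  1.71864377e-04 -1.52473907e-03] 32.9 [ 0.04944621 -0.88133917  0.18696457]
```

>>> jog_arm(commands="0.002 0 -0.015 0 0 0;0.002 0 -0.025 0 0 0;0.002 0 -0.03 0 0 0;0.002 0 -0.032 0 0 0;0.002 0 -0.032 0 0 0")

```text
time: 33.52
eef_pos: [0.422, -0.2851, 0.0078]
tcp_rot: [0.667, 0.745, 0.0, 0.0]
contact_force: [0.7, -0.1, 0.1]
opening: 0.582
```

>>> jog_arm(commands="0 0 0 0 0 0;0 0 0 0 0 0;0 0 0 0 0 0;0 0 0.03 0 0 0;0 0 0.08 0 0 0;0 0 0.14 0 0 0;0.05 0.02 0.18 0 0 0.15;0.1 0.04 0.18 0 0 0.3;0.15 0.08 0.18 0 0 0.45;0.2 0.12 0.18 0 0 0.6;0.22 0.16 0.18 0 0 0.75;0.22 0.2 0.18 0 0 0.9;0.22 0.2 0.18 0 0 0.916", gripper=73)

```text
time: 35.15
eef_pos: [0.642, -0.0821, 0.1873]
tcp_rot: [0.267, 0.964, 0.0, -0.001]
contact_force: [-0.4, 0.4, -0.3]
opening: 0.724
```

```bash
python3 ck.py d; python3 fit.py heart,.44,-.006
```

```text
35.15 [ 0.64199455 -0.08213565  0.18734296] [ 2.66833192e-01  9.63742578e-01  1.71748435e-04 -5.10782238e-04]
top star1 0.73 [193. 228.  20.  17.] bbox [450.5 324. ] mean [450.7 323.2] [54. 45.] [166.  120.5  93. ]
top star1 0.52 [193. 247.  17.  17.] bbox [389.2 322.4] mean [388.3 322.2] [47. 47.] [163. 113.  82.]
top star1 0.47 [445. 149.  15.  18.] bbox [ 677.  -423.3] mean [ 677.1 -422.6] [42. 43.] [195.  186.5  69. ]
top heart1 0.7 [216. 117.  12.  18.] bbox [781.1 262.7] mean [782.4 259.6] [44. 42.] [190.  89.  72.]
top heart1 0.66 [407. 236.  17.  15.] bbox [ 425.3 -294.5] mean [ 426.  -291.7] [45. 45.] [182.  137.5  86.5]
top heart1 0.52 [296. 210. 112.  77.] bbox [505.5  21.6] mean [509.6  54.6] [323. 222.] [130. 120. 107.]
top heart1 0.43 [191. 228.  16.  16.] bbox [452.  322.6] mean [451.1 323.2] [50. 44.] [166. 118.  85.]
top heart1 0.34 [211. 169.  13.  15.] bbox [627.1 273.1] mean [626.6 272.8] [49. 42.] [42. 39. 40.]
side star1 0.77 [356. 389.  36.  22.] bbox [385.  323.5] mean [385.7 325.5] [56. 40.] [161. 102.  61.]
side star1 0.67 [303. 136.  20.  12.] bbox [ 670.4 -408.1] mean [ 671.2 -408.2] [48. 63.] [161. 144.  54.]
side star1 0.59 [319. 382.  33.  35.] bbox [447.  327.8] mean [447.4 328.2] [54. 54.] [157.  97.  58.]
side heart1 0.95 [167. 316.  27.  24.] bbox [775.2 271.1] mean [776.1 268.7] [50. 48.] [183.  54.  43.]
side heart1 0.67 [351. 242.  21.  19.] bbox [444.3  -7.7] mean [443.6  -4.4] [45. 60.] [132.  88.  57.]
side heart1 0.35 [281. 244.  42. 102.] bbox [610.7  24.1] mean [609.9  36.8] [ 15. 319.] [95. 88. 76.]
top heart [ 2.8000e-01  4.4667e+02 -1.4340e+01  3.2300e+01]
side heart [  0.91 437.76  -4.36 329.08]
```

View pics/side_d.png

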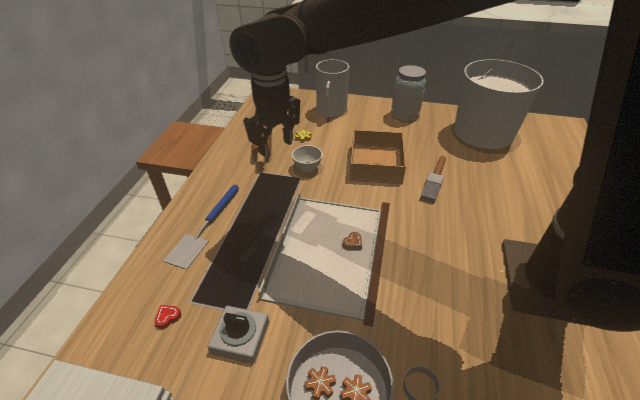

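View pics/top_d.png

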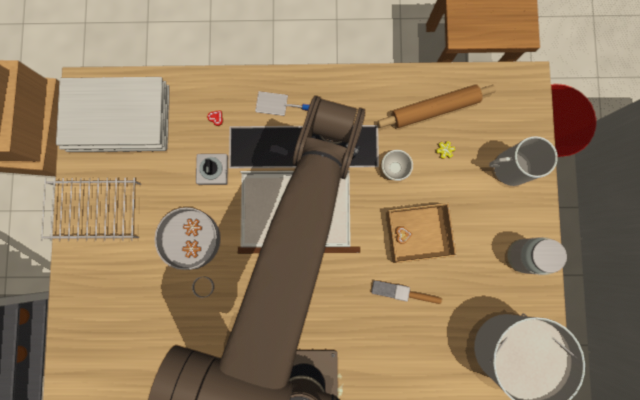

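>>> jog_arm(commands="-0.04 0.015 0 0 0 0;-0.09 0.03 0 0 0 0;-0.14 0.05 -0.03 0 0 0;-0.18 0.065 -0.06 0 0 0;-0.193 0.0705 -0.1 0 0 0;-0.193 0.0705 -0.14 0 0 0;-0.193 0.0705 -0.17 0 0 0;-0.193 0.0705 -0.182 0 0 0;-0.193 0.0705 -0.182 0 0 0;-0.193 0.0705 -0.182 0 0 0", gripper=88)

```text
time: 36.8
eef_pos: [0.4503, -0.015, 0.0071]
tcp_rot: [0.269, 0.963, 0.0, 0.001]
contact_force: [-0.2, 1.3, 0.1]
opening: 0.879
```

```bash
python3 - <<'E'
from h import *
S=vision.read_camera('side'); crop(S,'g7',280,150,440,300,4)
E
```

```text
(no output)
```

View pics/g7.png

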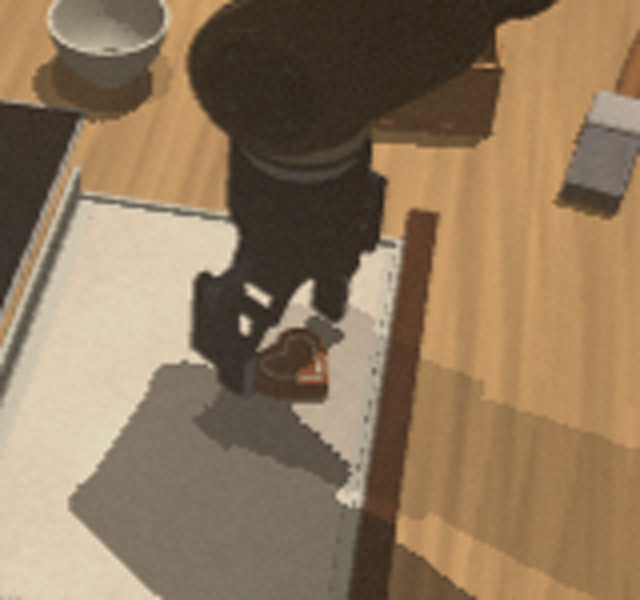

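>>> jog_arm(commands="-0.0015 0.003 -0.001 0 0 0;-0.0015 0.003 -0.001 0 0 0;-0.0015 0.003 -0.001 0 0 0;-0.0015 0.003 -0.001 0 0 0;-0.0015 0.003 -0.001 0 0 0;-0.0015 0.003 -0.001 0 0 0", gripper=0, grip_force=30)

```text
time: 37.6
eef_pos: [0.4479, -0.0113, 0.0058]
tcp_rot: [0.269, 0.963, 0.0, 0.0]
contact_force: [-2.1, 0.8, 5.3]
opening: 0.579
```

>>> jog_arm(commands="0 0 0.02 0 0 0;0 0 0.06 0 0 0;0 0 0.11 0 0 0;0 0 0.12 0 0 0")

```text
time: 38.1
eef_pos: [0.45, -0.012, 0.1289]
tcp_rot: [0.269, 0.963, 0.0, 0.004]
contact_force: [0.6, -0.5, -0.1]
opening: 0.58
```

```bash
python3 - <<'E'
from h import *
S=vision.read_camera('side'); crop(S,'g8',280,100,440,290,4)
print(get_state()['eef_pos'],get_state()['tcp_rot'])
E
```

```text
[ 0.44943177 -0.01183575  0.12817517] [2.68869872e-01 9.63170997e-01 6.45120842e-05 3.25862520e-03]
```

View pics/g8.png

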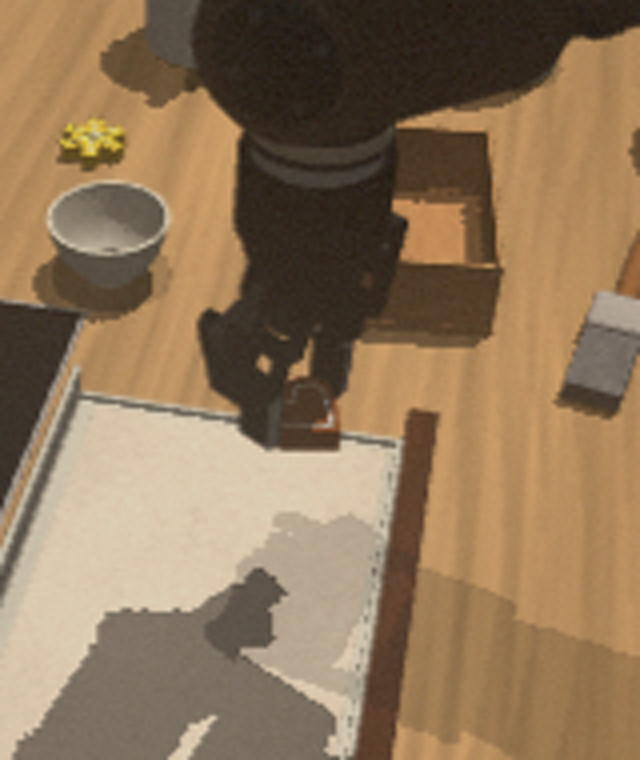

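>>> jog_arm(commands="0.01 -0.03 0.01 0 0 -0.12;0.02 -0.07 0.01 0 0 -0.24;0.02 -0.12 0.01 0 0 -0.36;0.02 -0.17 0.01 0 0 -0.48;0.02 -0.22 0.01 0 0 -0.6;0.01 -0.27 0.01 0 0 -0.72;0 -0.32 0.01 0 0 -0.84;-0.01 -0.36 0.01 0 0 -0.916;-0.015 -0.3765 0.01 0 0 -0.916;-0.015 -0.3765 0.01 0 0 -0.916;-0.015 -0.3765 -0.03 0 0 -0.916;-0.015 -0.3765 -0.07 0 0 -0.916;-0.015 -0.3765 -0.085 0 0 -0.916;-0.015 -0.3765 -0.085 0 0 -0.916")

```text
time: 39.9
eef_pos: [0.4324, -0.3863, 0.0387]
tcp_rot: [0.667, 0.745, 0.0, -0.001]
contact_force: [-1.3, 0.5, 0.2]
opening: 0.577
```

```bash
python3 - <<'E'
from h import *
S=vision.read_camera('side'); crop(S,'t4',300,90,440,220,5)
print(get_state()['eef_pos'],get_state()['tcp_rot'],get_state()['opening'])
E
```

```text
[ 0.4331201  -0.38756055  0.0402719 ] [6.66734297e-01 7.45295480e-01 3.97366442e-05 1.50129537e-04] 0.5799963796654328
```

View pics/t4.png

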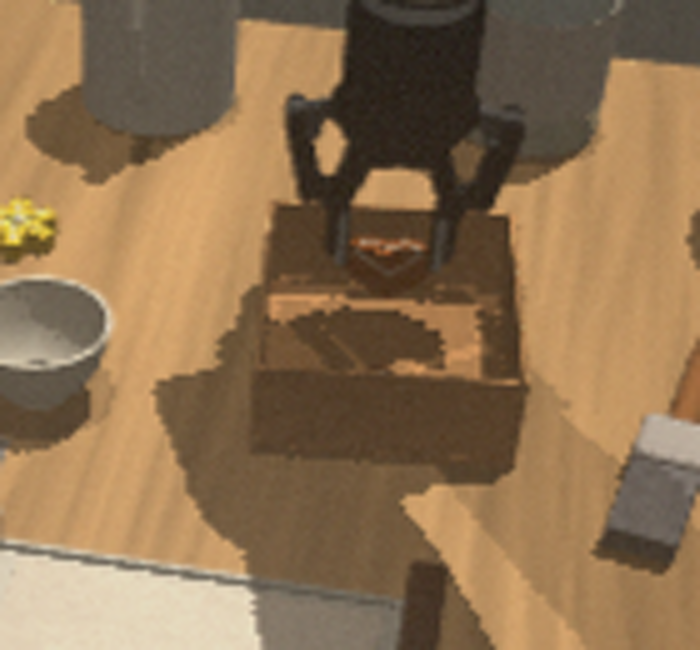

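>>> jog_arm(commands="0 0.001 -0.015 0 0 0;0 0.001 -0.026 0 0 0;0 0.001 -0.032 0 0 0;0 0.001 -0.032 0 0 0")

```text
time: 40.45
eef_pos: [0.4324, -0.387, 0.0074]
tcp_rot: [0.667, 0.745, 0.0, -0.0]
contact_force: [0.3, -0.5, -0.4]
opening: 0.576
```

>>> jog_arm(commands="0 0 0 0 0 0;0 0 0 0 0 0;0 0 0 0 0 0;0 0 0.03 0 0 0;0 0 0.08 0 0 0;0 0 0.14 0 0 0;0.05 0 0.2 0 0 0;0.1 -0.02 0.24 0 0 0;0.13 -0.06 0.26 0 0 0;0.13 -0.1 0.26 0 0 0;0.13 -0.12 0.26 0 0 0;0.13 -0.12 0.26 0 0 0", gripper=73)

```text
time: 41.95
eef_pos: [0.562, -0.5081, 0.2668]
tcp_rot: [0.668, 0.744, 0.0, -0.001]
contact_force: [-0.1, -0.9, -0.4]
opening: 0.731
```

```bash
python3 ck.py e; python3 tr.py e; python3 - <<'E'
from h import *
for n in('top','side'):
    c=vision.read_camera(n); C=cloud(c)
    for nm,(x0,x1,y0,y1) in dict(tin=(.35,.48,.26,.39),carton=(.37,.48,-.4,-.27)).items():
        m=(C[:,0]>x0)&(C[:,0]<x1)&(C[:,1]>y0)&(C[:,1]<y1); print(n,nm,np.round(np.percentile(C[m][:,2],[5,50,90,99])*1000))
    m=(abs(C[:,0]-.62)<.07)&(abs(C[:,1]-.268)<.07)&(C[:,2]>.06)&(C[:,2]<.085); print('knob',rect(C[m]))
E
```

```text
41.95 [ 0.56199658 -0.50813436  0.2667743 ] [ 6.67799791e-01  7.44340738e-01  7.28608467e-05 -5.47721312e-04]
top star1 0.62 [193. 248.  20.  14.] bbox [389.2 322.5] mean [388.8 322.8] [53. 46.] [170. 120.  85.]
top star1 0.61 [193. 227.  19.  16.] bbox [450.5 324. ] mean [451.3 323. ] [47. 41.] [175.  128.5  97.5]
top star1 0.55 [445. 148.  18.  17.] bbox [ 677.1 -423.3] mean [ 676.7 -422.7] [50. 47.] [191.  179.   59.5]
top heart1 0.67 [406. 236.  20.  14.] bbox [ 426.8 -293.1] mean [ 426.9 -290.9] [44. 43.] [170. 124.  79.]
top heart1 0.51 [218. 119.  18.  18.] bbox [779.6 261.2] mean [780.7 258.6] [53. 45.] [195. 100.  77.]
top heart1 0.33 [397. 166.  29.  31.] bbox [ 630.3 -280.8] mean [ 630.8 -280.6] [92. 90.] [122. 115. 102.]
side star1 0.87 [356. 388.  32.  24.] bbox [383.6 323.3] mean [385.1 324.8] [52. 40.] [182. 116.  71.]
side star1 0.44 [237. 326.  29.  24.] bbox [634.8 259.3] mean [632.7 257.8] [45. 56.] [60. 49. 39.]
side heart1 0.75 [169. 316.  28.  27.] bbox [771.7 271.3] mean [773.3 269.5] [53. 50.] [203.  60.  49.]
side heart1 0.74 [378. 151.  14.  12.] bbox [ 431.
[... 537 characters left out ...]
38), (340.1515197753906, 229.89447021484375), 89.9184341430664)
near edge [-0.00100675  0.3936577 ] [393. 395. 393. 393. 393. 394. 394. 395. 394. 394. 394. 393. 394. 393.
 393.]
bar far [-0.00111805  0.38975773] [390. 390. 390. 389. 389. 389. 389. 389. 390. 391. 390. 390. 390. 389.
 389.]
42.55 [ 0.56258886 -0.50679939  0.26791466] [-0.39324742 -0.10779996  0.16187035]
top tin [ 0.  7. 21. 59.]
top carton [  3. 602. 618. 624.]
knob ((623.1732788085938, 267.38995361328125), (41.65768051147461, 13.353968620300293), 0.09003940224647522)
side tin [ 4.  7. 22. 60.]
side carton [ 2.  4. 18. 20.]
knob ((619.3336181640625, 272.42822265625), (14.728979110717773, 41.61285400390625), 88.46434020996094)
```

View pics/side_e.png

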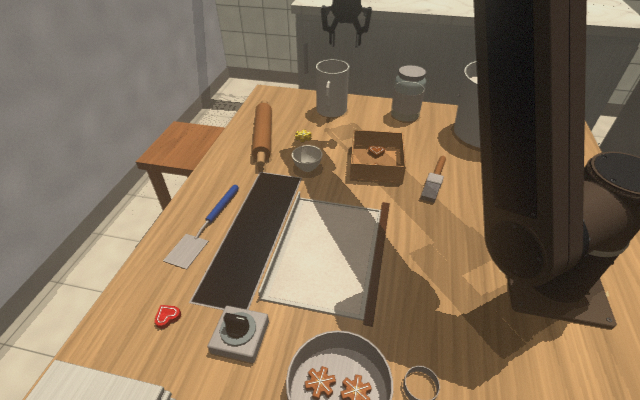

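View pics/top_e.png

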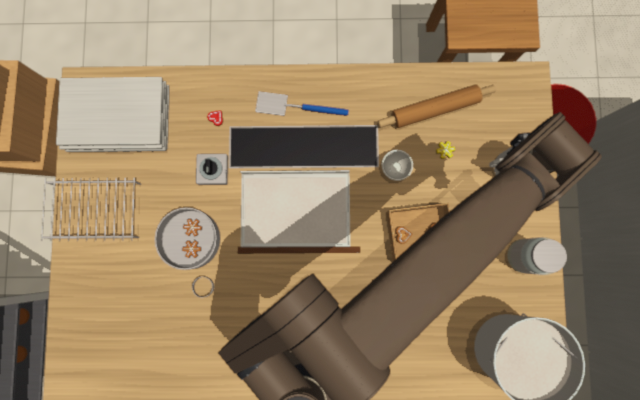

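```bash
python3 -c "
from h import *
print(ctrl.sign_off()); print(get_state()['time'])"
```

```text
the job is handed in; nothing more can be done
None
the job is handed in; nothing more can be done
```

The job is done and handed in at about 43 s of the 208 s.

- **Knob:** I turned it anticlockwise until it hit the stop, where the resisting torque rose to about 1.4 N m. In the pictures its bar lies along the box's x axis to within about 1.5°.
- **Tray:** I hooked the fingers behind the far lip and dragged the tray flat and square until it pressed the stop bar with about 16 N. The lip has stayed put since, to within about 0.6 mm. The near edge and bar edge came out 2.5 to 4 mm apart in the two cameras. I took that as a mask error, because the same gap showed while the tray was pressed on the bar.
- **Gingerbread:** Four brown pieces were there, two stars and two hearts. Both stars lie in the tin, with tops about 22 mm above the table (rim 60 mm).
- **Hearts:** Both lie in the carton. One was seen from above. The other showed only in the side camera at the end, because the arm hid it from above. The side camera puts the carton's contents at about 20 mm, below the 60 mm rim.
- **Left alone:** I did not touch the bowl, cutter, brush, palette knife, red heart or yellow star. In the final pictures they look to be where they were; I compared these by eye and did not measure them.

The two cameras disagreed with each other by up to about 8 mm, so I aimed by their average where both could see the piece. All four grasps held the first time. I saw no slip of the grip and no piece knocked aside.

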